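# Make up the drawing-board kit and the pin-up kit

## Robot

A 7-joint arm with a two-finger parallel gripper is mounted at the origin on the work surface; the furniture and walls round the work are solid. World frame = base frame: x ahead of the robot, y to its left, z up, the work surface at z = 0. Lengths are in m, angles in rad, forces in N, time in s.
With the tool pointing down it reaches from about 0.4 to 0.85 m from the base axis. Payload 10.4 kg.
Tool frame: the origin (TCP) lies at the very end of the fingers, on their centre line; the grasp point (between the pads) lies 19 mm behind it (r.pinch_z is the distance from the TCP to the grasp point, in m); z points along the fingers, y is the line along which they close (so a half turn about z gives the same grasp; the last joint's range is limited). The gripper opens to 87 mm and grips with 3 to 60 N. Pads are 19 mm wide; open, the fingers measure 117 mm over their backs; the gripper's body (75 mm by 190 mm) begins 51 mm behind the grasp point.
Start: joints at [1.201, 0.332, -0.065, 1.46, 0.022, 1.35, -0.088], TCP at [0.212, -0.588, 0.223] pointing down, gripper open.
Joint ranges: [-2.6, 2.6], [-0.5, 2.12], [-1.47, 1.34], [0.16, 2.42], [-1.27, 4.41], [0.06, 2.06], [-2.6, 2.6]. Speed limits (rad/s): [2.22, 2.22, 2.79, 2.79, 3.14, 3.14, 3.14].

## Interface

Orientations are given as a unit quaternion [x, y, z, w].
In Python, from bench import r, camera gives the robot as it stands. The module is installed in compiled form; this text tells all that it offers.
- The arm moves only by the shell command python3 -m pendant 'ROWS' [FORCE]. ROWS is JSON, a list of rows, each an object with "dp": the shift along the tool's x, y, z as a fraction of full scale, a list of three; "rotation": the turn, a rotation vector about the tool's x, y, z as a fraction of full scale, a list of three; "jaw": the opening, from 0 (shut) to 1 (fully open). A call has 1 to 8 rows; each row is the pose to reach, as a shift and turn from the pose commanded when the call began, along the tool's axes at that moment, turning the shorter way round; what a row does not reach only later rows make up. Full scale, the value 1, is 0.15 m for a shift and 2 pi rad for a turn. A row lasts 1/8 s, in which the tool goes at most 62.5 mm and 10.7 degrees, less where a joint would pass 70% of its speed; a pose out of reach is approached as far as the arm can. A call with a number of a shift or a turn outside -1 to 1 is refused whole. A call with a gripper value outside its range is refused whole. The fingers move at their own pace and stop on an object; FORCE is the grip in N (left out, the last holds). Time passes only in rows, so rows that repeat a pose let the fingers close. It gives the time, the measured TCP pose, the force, the opening and the grip force at its end, in the units of the state.
- r.read_state(): the state, without advancing time (a new reading comes with each control period).
- camera(name): name is "side" or "top"; returns a dict with "image" (400x640x3 uint8, red, green, blue), "z_map" (400x640 float32, m along the optical axis (not along the pixel's ray), 0 where there is no reading), "mtx" (3x3 intrinsics, pixels), "T" (4x4, takes a point from camera to world coordinates). Camera axes: x right, y down, z forward; pixel columns grow to the right and rows downward; lengths in m; the calibration is good to about 2 mm. A picture is of the moment at which its call begins.
- r.close_job(): hands the job in; it is judged then, once.
The state is a dict: "time": time; "joint_positions": joint angles; "joint_vel": joint speeds; "joint_torque": joint torques, N m; "ee_pos": TCP position; "eef_rot": TCP orientation; "ft_force": force on the tool from outside, world axes, zero at the start; "torque": the same for the moment, N m; "width": finger opening in m; "grip_force": force on a finger pad.
Only numpy, scipy, OpenCV 4.12 (cv2) and the standard library are available. Lean on these libraries where they do the work, as an engineer would, in place of code of your own. Each camera call takes 0.05 s, during which the arm holds its last target. There are 200 camera calls.

## Task

Make up the two kits for the studio review in their cut-out trays: the drafting weight and the eraser go in the plywood drawing-board tray; the stapler, the tape measure and the bulldog clip (standing on its jaw) go in the grey pin-up tray. Set each thing, right way up, fully down in the cut-out that fits it, and let go of it. The two blue foam blocks belong to no kit: leave them where they are.

Things in the scene. Friction and masses are not known exactly. Their poses are not given: they have to be found in the camera images.
- drawing_tray: Drawing-board tray, fixed: flat pale plywood board with dark edging, 94 (x) by 174 (y) by 12 mm. Origin: centre of underside. Two cut-outs lined dark green, 5 mm deep, floors at z = 6 mm; centres (x, y) in mm: round, 66 across, at (0, 40) for the weight; 38 (x) by 68 (y) at (0, -39) for the eraser, which lies with its y along the tray's y, either way round.
- pinup_tray: Pin-up tray, fixed: grey board, pale edging, 144 (x) by 174 (y) by 12 mm. Origin: centre of underside. Three cut-outs lined dark blue, 5 mm deep, floors at z = 6; centres (x, y) in mm: 46 (x) by 146 (y) at (35, 0) for the stapler, 46 by 78 at (-30, -34) for the tape measure, both with their y along the tray's y; 56 by 40 at (-30, 53) for the clip, its y along the tray's x. Either way round.
- weight: Loose drafting weight of turned dark grey steel, round: foot 50 mm in diameter and 27 mm high, with a knob about 23 mm in diameter on top, total height 46 mm (the knob is gripped between z = 30 and 44 mm, from any side), about 0.4 kg. Origin: centre of the underside; z up.
- eraser: Loose vinyl eraser, white with a dark blue sleeve, lying flat: 22 (x) by 52 (y) by 13 (z) mm. Origin: centre of the underside; z up. y is its long axis; grip it across x (20 to 22 mm).
- tape_measure: Loose yellow pocket tape measure with black sides, standing upright: 30 (x) by 62 (y) by 52 (z) mm. Origin: centre of the underside; z up. Its case spans y = -27 to +31 mm; grip it across x (28 mm wide).
- stapler: Loose red desk stapler with a black base, standing on its base: 30 (x) by 132 (y) by 44 (z) mm, about 0.24 kg. Origin: centre of the underside; z up. y is its long axis. The red top arm, 16 mm wide, spans z = 24 to 44 mm along the whole length and does not move: grip it across x near the middle.
- bulldog_clip: Loose black bulldog clip, standing on its jaw with its two wire loops up: black body 22 (x) by 40 (y) by 18 (z) mm, wires to z = 42 mm and up to 29 mm wide in x. Origin: centre of the underside; z up. y is the long axis of the body; grip it by the two ends of the body, across y (40 mm).
- foam_block: Loose upright block of light blue foam, 44 by 44 by 58 (z) mm, 12 g. Not part of a kit: stays where it stands. Origin: centre of the underside; z up.
- foam_ell: Loose L-shaped block of light blue foam, 50 (x) by 80 (y) by 30 (z) mm, 12 g. Not part of a kit: stays where it lies. Origin: centre of the underside of its 50 by 80 mm outline; z up.
Not all that is in view belongs to the job. What is meant by the tape_measure is not purple, and is the smaller of those in its own colour. Leave any turquoise look-alike of the bulldog_clip alone.

How it is judged:
By the outcome, as a careful person would: the job done as asked, in the order asked, and still so for the second after the job is handed in, with the robot touching nothing.
It also fails if it takes over 118 s, if anything falls off the work surface, if the arm or the gripper's body presses on something with over 40 N, if the wrist force passes 120 N, or if a joint passes its speed limit or range.

## Working session

There is one attempt and no reset: what is moved stays moved. The work goes in short steps, Python scripts to look and compute and a shell command to move; the robot and the scene stay as the last step left them, time stands still between calls to the robot, and variables do not carry over. Pictures are saved under pics/ and viewed, at most 16 in all, crops included, and the job is handed in when it is done.

```bash
mkdir -p pics; python3 - <<'E'
from bench import r,camera
import cv2,numpy as np
for n in("top","side"):
    c=camera(n);np.savez(f"pics/{n}0.npz",**c);cv2.imwrite(f"pics/{n}0.png",c["image"][:,:,::-1])
    print(n,c["mtx"].round(1).tolist(),c["T"].round(4).tolist(),(c["z_map"]>0).mean())
s=r.read_state();print(s["ee_pos"],s["eef_rot"],s["width"],r.pinch_z)
E
```

```text
top [[512.7, 0.0, 321.0], [0.0, 512.7, 199.9], [0.0, 0.0, 1.0]] [[0.0451, -0.9335, 0.3556, 0.0255], [-0.999, -0.0434, 0.0127, -0.0208], [0.0036, -0.3559, -0.9345, 1.2692], [0.0, 0.0, 0.0, 1.0]] 0.9960546875
side [[395.3, 0.0, 315.0], [0.0, 395.3, 197.4], [0.0, 0.0, 1.0]] [[0.9978, 0.0446, -0.0496, 0.5386], [0.0665, -0.6169, 0.7843, -0.7532], [0.0044, -0.7858, -0.6185, 0.6097], [0.0, 0.0, 0.0, 1.0]] 0.99578515625
[ 0.21232698 -0.58749514  0.22186835] [ 9.85003476e-01  1.72533469e-01 -1.21181318e-04 -5.82094318e-04] 0.08688218687900481 0.0187
```

View pics/top0.png

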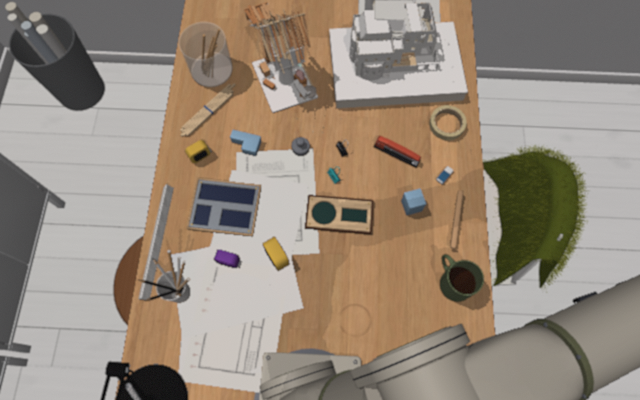

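View pics/side0.png

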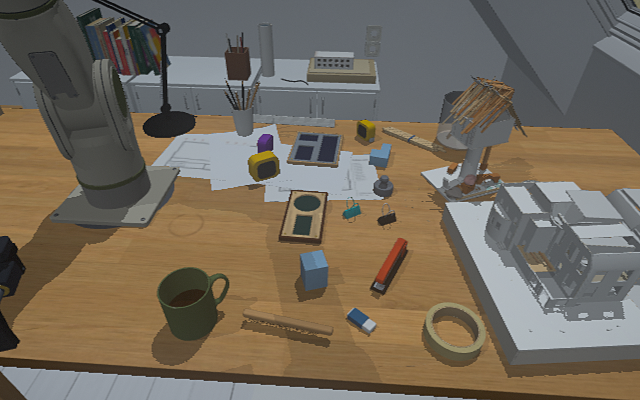

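Top view: two yellow tape measures, at (197,151) and (276,252), and a purple one at (227,258). There is a black clip at (342,149) and a turquoise one at (334,175). The weight is at (300,146), the stapler at (398,150) and the eraser at (445,175). Trays are at (340,214) and (225,205), and foam at (414,201) and (246,141). Next I measure these in both views and enlarge the candidates.

```bash
cat > h.py <<'E'
import numpy as np,cv2
def load(n,tag="0"): return dict(np.load(f"pics/{n}{tag}.npz"))
def cloud(c):
    K,T,z=c["mtx"],c["T"],c["z_map"]
    v,u=np.mgrid[:400,:640]
    p=np.stack([(u-K[0,2])/K[0,0]*z,(v-K[1,2])/K[1,1]*z,z],-1)
    return p@T[:3,:3].T+T[:3,3]
def proj(c,p):
    q=(np.asarray(p)-c["T"][:3,3])@c["T"][:3,:3]; return c["mtx"][:2,:2].diagonal()*q[...,:2]/q[...,2:]+c["mtx"][:2,2]
def ray(c,uv,z):
    d=c["T"][:3,:3]@np.array([*((np.asarray(uv)-c["mtx"][:2,2])/c["mtx"][:2,:2].diagonal()),1]); o=c["T"][:3,3]
    return o+d*(z-o[2])/d[2]
E
cat > m.py <<'E'
from h import *
import sys
tag=sys.argv[1] if len(sys.argv)>1 else "0"
B={"weight":((285,130,316,162),(370,170,398,200)),"eraser":((432,163,458,188),(342,300,380,338)),"stapler":((368,130,428,170),(366,232,412,296)),
"tapeA":((180,135,215,165),(350,118,380,144)),"tapeB":((258,232,294,274),(245,146,284,184)),"clip":((330,138,352,160),(374,198,400,226)),"teal":((324,165,344,186),(338,196,364,222)),
"block":((398,185,430,218),(296,246,332,294)),"ell":((226,126,264,158),(364,140,396,168))}
for k,b in B.items():
    for n,(x0,y0,x1,y1) in zip(("top","side"),b):
        c=load(n,tag);P=cloud(c)[y0:y1,x0:x1]
        m=(P[...,2]>.006).astype(np.uint8)
        nn,l,st,_=cv2.connectedComponentsWithStats(m)
        i=1+st[1:,4].argmax();p=P[l==i]
        (cx,cy),(w,h),a=cv2.minAreaRect((p[:,:2]*1000).astype(np.float32))
        print(k,n,len(p),"c",round(cx,1),round(cy,1),"wh",round(w,1),round(h,1),"a",round(a,1),"z",(np.percentile(p[:,2],[50,90,98,100])*1000).round(1))
t,s=load("top",tag),load("side",tag)
if tag=="0":
    a=cv2.resize(t["image"][120:280,175:475],None,fx=2.66,fy=2.66,interpolation=3)
    cv2.imwrite("pics/cropT.png",a[:,:,::-1])
    a=cv2.resize(s["image"][110:345,220:470],None,fx=2.5,fy=2.5,interpolation=3)
    cv2.imwrite("pics/cropS.png",a[:,:,::-1])
E
python3 m.py
```

```text
weight top 280 c 352.7 33.3 wh 661.6 47.1 a 5.3 z [  22.8   45.    49.5 1269.2]
weight side 306 c 612.5 -340.1 wh 837.9 48.6 a 83.2 z [ 22.3  44.   45.7 609.7]
eraser top 149 c 593.8 -330.1 wh 23.9 55.0 a 47.2 z [13.1 16.4 19.  20.5]
eraser side 360 c 580.6 -533.9 wh 443.5 51.7 a 85.8 z [ 12.3  13.9  14.7 609.7]
stapler top 590 c 368.1 -87.6 wh 132.6 685.5 a 68.0 z [  34.1   43.7   45.9 1269.2]
stapler side 812 c 593.6 -445.7 wh 622.6 51.9 a 75.1 z [ 34.1  42.8  44.3 609.7]
tapeA top 386 c 627.4 329.7 wh 43.7 74.9 a 55.7 z [47.8 54.7 56.5 59.4]
tapeA side 323 c 596.5 -201.2 wh 1108.7 56.9 a 87.0 z [ 34.5  51.6  53.  609.7]
tapeB top 595 c 217.0 36.1 wh 395.5 57.1 a 24.8 z [  65.1   69.6   72.  1269.2]
tapeB side 863 c 413.4 -264.2 wh 81.6 1006.2 a 9.7 z [ 42.4  66.5  68.4 609.7]
clip top 89 c 657.6 -49.5 wh 41.0 23.7 a 30.5 z [13.4 22.  44.1 48.8]
clip side 127 c 591.7 -395.7 wh 721.7 39.7 a 78.4 z [ 13.2  25.2  41.1 609.7]
teal top 92 c 577.1 -31.0 wh 42.3 22.0 a 31.5 z [15.5 28.1 42.7 45.5]
teal side 128 c 581.4 -37.4 wh 41.4 26.5 a 51.1 z [14.1 30.2 41.1 42.8]
block top 464 c 272.9 -150.1 wh 61.3 554.9 a 68.7 z [  56.3   60.6   62.3 1269.2]
block side 902 c 533.2 -484.3 wh 51.8 535.3 a 6.7 z [ 53.6  59.1  60.  609.7]
ell top 507 c 371.3 83.7 wh 718.3 78.5 a 23.0 z [  29.7   33.8   37.1 1269.2]
ell side 346 c 589.7 -249.6 wh 1010.9 53.8 a 81.2 z [ 28.9  30.9  32.  609.7]
```

View pics/cropT.png

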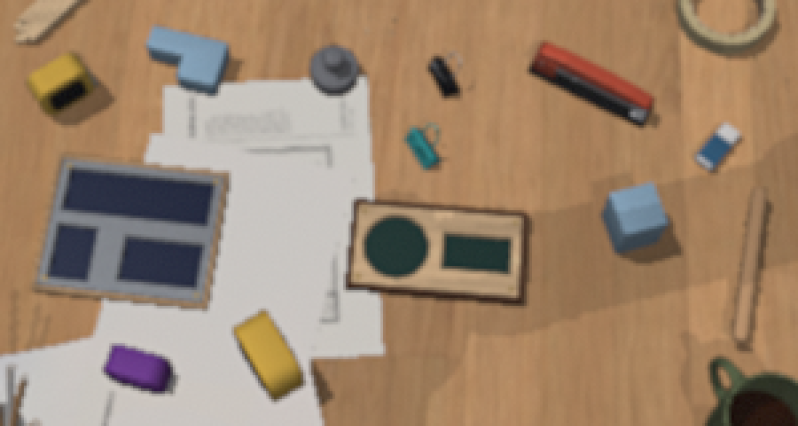

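View pics/cropS.png

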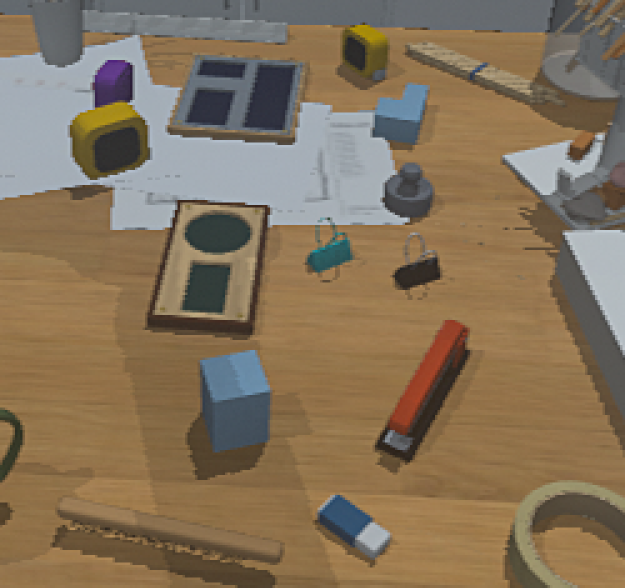

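The crops and measurements settle the look-alikes. Top pixels for the yellow tapes are (197,151), about 53 mm tall, and (276,252), about 68 mm tall. The first is the smaller, so it is the one meant. The purple tape at (227,258) is excluded. The black clip at (342,149) is meant, and the turquoise one at (334,175) stays. Next come refined poses and trays.

```bash
cat > m2.py <<'E'
from h import *
import sys
tag=sys.argv[1] if len(sys.argv)>1 else "0"
exec(open("m.py").read().split("for k,b")[0].split("tag=sys")[1].split("\n",1)[1])
def rect(p):
    (cx,cy),(w,h),a=cv2.minAreaRect((p[:,:2]*1000).astype(np.float32))
    if w<h: a+=90; w,h=h,w
    a=(a+90)%180-90
    return f"c {cx:.1f} {cy:.1f} LxW {w:.1f} {h:.1f} long-axis {a:.1f}"
bands={"weight":(.032,.05),"eraser":(.0075,.02),"stapler":(.036,.05),"tapeA":(.03,.06),"clip":(.007,.017),"block":(.05,.066),"ell":(.022,.04)}
if len(sys.argv)>2: bands={k:v for k,v in bands.items() if k in sys.argv[2:]}
for k,(lo,hi) in bands.items():
    for n,(x0,y0,x1,y1) in zip(("top","side"),B[k]):
        c=load(n,tag);P=cloud(c)[y0:y1,x0:x1]
        m=((P[...,2]>lo)&(P[...,2]<hi)).astype(np.uint8)
        nn,l,st,_=cv2.connectedComponentsWithStats(m)
        i=1+st[1:,4].argmax();p=P[l==i];print(k,n,len(p),rect(p),"med z",(np.median(p[:,2])*1000).round(1),"mean",(p.mean(0)*1000).round(1))
if tag=="0":
  for n in("top","side"):
    c=load(n);P=cloud(c);hsv=cv2.cvtColor(c["image"],cv2.COLOR_RGB2HSV)
    # cut-outs: dark saturated linings, contours cast onto rim plane (z 12) from this view
    for nm,lo,hi,(x0,y0,x1,y1) in (("draw",(70,60,15),(100,255,90),(300,190,380,240) if n=="top" else (275,185,332,246)),("pin",(105,60,15),(130,255,110),(185,175,265,240) if n=="top" else (282,128,348,170))):
        m=cv2.inRange(hsv,lo,hi);mm=np.zeros_like(m);mm[y0:y1,x0:x1]=m[y0:y1,x0:x1]
        cs,_=cv2.findContours(mm,0,1)
        for q in cs:
            if cv2.contourArea(q)<40: continue
            fl=np.array([ray(c,uv,.006) for uv in q[:,0].astype(float)]);w=np.array([ray(c,uv,.012) for uv in q[:,0].astype(float)])
            print(n,nm,"cut z12",rect(w),"| z6",rect(fl), "depthz",(np.median(P[...,2][cv2.drawContours(np.zeros_like(m),[q],-1,1,-1)>0])*1000).round(1))
        Q=P[y0-6:y1+6,x0-6:x1+6];k=((Q[...,2]>.0085)&(Q[...,2]<.02)).astype(np.uint8)
        nn,l,st,_=cv2.connectedComponentsWithStats(k);i=1+st[1:,4].argmax();p=Q[l==i];print(n,nm,"board",rect(p),(np.median(p[:,2])*1000).round(1))
E
python3 m2.py
```

```text
weight top 53 c 656.6 60.7 LxW 19.9 19.4 long-axis 6.6 med z 44.7 mean [656.6  60.7  44.3]
weight side 60 c 659.7 56.0 LxW 19.9 19.1 long-axis -56.6 med z 43.4 mean [659.3  53.9  42.1]
eraser top 140 c 593.1 -329.2 LxW 53.5 21.4 long-axis -38.4 med z 13.3 mean [ 592.3 -328.6   13. ]
eraser side 343 c 596.0 -333.3 LxW 51.2 23.5 long-axis -37.6 med z 12.3 mean [ 595.6 -334.9   12.2]
stapler top 258 c 654.7 -202.3 LxW 122.1 21.2 long-axis 62.9 med z 40.7 mean [ 655.6 -199.9   41.1]
stapler side 367 c 655.8 -207.2 LxW 118.5 15.6 long-axis 63.4 med z 41.4 mean [ 655.3 -209.3   41.1]
tapeA top 298 c 620.9 333.8 LxW 57.5 33.0 long-axis -52.6 med z 50.2 mean [618.9 332.7  48.1]
tapeA side 185 c 623.6 330.7 LxW 59.6 33.6 long-axis -56.1 med z 45.5 mean [624.7 322.3  44.2]
clip top 49 c 658.0 -50.3 LxW 41.0 15.8 long-axis 32.0 med z 11.7 mean [655.9 -50.8  11.8]
clip side 74 c 661.6 -58.6 LxW 39.7 11.1 long-axis 24.0 med z 11.9 mean [660.7 -59.8  12. ]
block top 309 c 503.5 -240.2 LxW 46.1 46.0 long-axis -70.9 med z 58.0 mean [ 502.4 -239.4   57.9]
block side 487 c 505.1 -243.3 LxW 45.8 44.1 l
[... 749 characters left out ...]
3 long-axis -4.4 depthz 7.2
top pin cut z12 c 509.7 245.3 LxW 140.8 40.1 long-axis 85.9 | z6 c 512.0 246.6 LxW 141.5 40.3 long-axis 85.9 depthz 7.2
top pin board c 476.3 249.4 LxW 174.6 147.3 long-axis 86.3 11.7
side draw board c 471.1 -54.7 LxW 176.5 94.1 long-axis 87.6 11.1
side pin cut z12 c 445.2 208.1 LxW 69.1 40.9 long-axis 86.7 | z6 c 444.2 217.8 LxW 69.8 41.3 long-axis 86.7 depthz 6.3
side pin cut z12 c 512.4 237.4 LxW 136.8 41.7 long-axis 86.1 | z6 c 512.1 247.4 LxW 138.2 42.1 long-axis 86.1 depthz 6.2
side pin cut z12 c 451.5 294.1 LxW 50.0 30.4 long-axis -4.0 | z6 c 450.6 304.6 LxW 50.5 30.7 long-axis -4.0 depthz 6.1
side pin board c 478.3 245.6 LxW 177.0 143.7 long-axis 85.9 10.9
```

```bash
cat > plan.py <<'E'
# usage: plan.py x,y,z,c [x,y,z,c ...]  (mm, closing angle deg world); prints per-call shift/turn fractions and rows needed
import sys,numpy as np
from scipy.spatial.transform import Rotation as R
from bench import r
s=r.read_state();p=np.array(s["ee_pos"]);Q=R.from_quat(s["eef_rot"])
y=Q.as_matrix()[:,1];c=np.degrees(np.arctan2(y[1],y[0]))
print("now",(p*1000).round(1),"c",c.round(1),"z-axis",Q.as_matrix()[:,2].round(3),"w",round(s["width"]*1000,1),"t",round(s["time"],2),"j7",round(s["joint_positions"][6],2))
def M(c):
    c=np.radians(c);return R.from_matrix(np.array([[-np.sin(c),np.cos(c),0],[np.cos(c),np.sin(c),0],[0,0,-1]]))
for a in sys.argv[1:]:
    v=np.array(a.split(","),float);p1=v[:3]/1000
    n=max(int(np.ceil(np.abs(p1-p).max()/.145)),int(np.ceil(np.linalg.norm(p1-p)/.2)),int(np.ceil(abs(v[3]-c)/60)),1)
    while 1:
        out=[];q,T,cc=p,Q,c
        for i in range(1,n+1):
            q1=p+(p1-p)*i/n;c1=c+(v[3]-c)*i/n;T1=M(c1)
            out.append((T.inv().apply(q1-q)/.15,(T.inv()*T1).as_rotvec()/(2*np.pi),max(np.linalg.norm(q1-q)/.0625,abs(c1-cc)/10.7)))
            q,T,cc=q1,T1,c1
        if max(np.abs(o[0]).max() for o in out)<=1: break
        n+=1
    print("->",a)
    for o in out: print("   dp",o[0].round(3).tolist(),"rot",o[1].round(4).tolist(),"rows",round(o[2],1))
    p,Q,c=p1,M(v[3]),v[3]
E
python3 plan.py 658,58.5,150,0 658,58.5,80,0
```

```text
now [ 212.3 -587.5  221.9] c -70.1 z-axis [-0.     0.001 -1.   ] w 86.9 t 0.1 j7 -0.09
-> 658,58.5,150,0
   dp [0.71, -0.507, 0.08] rot [-0.0002, -0.0, -0.0325] rows 2.1
   dp [0.798, -0.352, 0.08] rot [0.0, 0.0, -0.0325] rows 2.1
   dp [0.852, -0.184, 0.08] rot [0.0, 0.0, -0.0325] rows 2.1
   dp [0.872, -0.007, 0.08] rot [0.0, 0.0, -0.0325] rows 2.1
   dp [0.855, 0.17, 0.08] rot [0.0, 0.0, -0.0325] rows 2.1
   dp [0.803, 0.34, 0.08] rot [0.0, 0.0, -0.0325] rows 2.1
-> 658,58.5,80,0
   dp [0.0, 0.0, 0.467] rot [0.0, 0.0, 0.0] rows 1.1
```

```bash
python3 -m pendant '[{"dp":[0.71,-0.507,0],"rotation":[0,0,-0.0325],"jaw":0.7},{"dp":[0.71,-0.507,0],"rotation":[0,0,-0.0325],"jaw":0.7},{"dp":[0.71,-0.507,0],"rotation":[0,0,-0.0325],"jaw":0.7}]' 30
python3 -m pendant '[{"dp":[0.8,-0.352,0],"rotation":[0,0,-0.0325],"jaw":0.7},{"dp":[0.8,-0.352,0],"rotation":[0,0,-0.0325],"jaw":0.7},{"dp":[0.8,-0.352,0],"rotation":[0,0,-0.0325],"jaw":0.7}]'
python3 -m pendant '[{"dp":[0.85,-0.184,0],"rotation":[0,0,-0.0325],"jaw":0.7},{"dp":[0.85,-0.184,0],"rotation":[0,0,-0.0325],"jaw":0.7},{"dp":[0.85,-0.184,0],"rotation":[0,0,-0.0325],"jaw":0.7}]'
python3 plan.py 658,58.5,150,0
```

```text
time: 0.48
ee_pos: [0.2904, -0.4762, 0.2227]
eef_rot: [0.961, 0.275, 0.001, -0.0]
ft_force: [0.4, -0.5, 0.3]
width: 0.0658
grip_force: 0.0
time: 0.85
ee_pos: [0.364, -0.3688, 0.2227]
eef_rot: [0.928, 0.372, 0.0, -0.0]
ft_force: [0.3, -0.7, -0.6]
width: 0.0613
grip_force: 0.0
time: 1.23
ee_pos: [0.4373, -0.2617, 0.2226]
eef_rot: [0.886, 0.464, 0.0, -0.0]
ft_force: [0.4, -0.4, -0.3]
width: 0.061
grip_force: 0.0
now [ 437.3 -261.7  222.6] c -34.7 z-axis [ 0.001  0.001 -1.   ] w 61.0 t 1.23 j7 -0.19
-> 658,58.5,150,0
   dp [0.864, -0.002, 0.162] rot [0.0, -0.0002, -0.0321] rows 2.1
   dp [0.847, 0.171, 0.161] rot [0.0, 0.0, -0.0321] rows 2.1
   dp [0.796, 0.338, 0.161] rot [0.0, 0.0, -0.0321] rows 2.1
```

```bash
python3 -m pendant '[{"dp":[0.864,-0.002,0.16],"rotation":[0,0,-0.032],"jaw":0.7},{"dp":[0.864,-0.002,0.16],"rotation":[0,0,-0.032],"jaw":0.7},{"dp":[0.864,-0.002,0.16],"rotation":[0,0,-0.032],"jaw":0.7}]'  >/dev/null
python3 -m pendant '[{"dp":[0.847,0.171,0.16],"rotation":[0,0,-0.032],"jaw":0.7},{"dp":[0.847,0.171,0.16],"rotation":[0,0,-0.032],"jaw":0.7},{"dp":[0.847,0.171,0.16],"rotation":[0,0,-0.032],"jaw":0.7}]' >/dev/null
python3 -m pendant '[{"dp":[0.796,0.338,0.16],"rotation":[0,0,-0.032],"jaw":0.7},{"dp":[0.796,0.338,0.16],"rotation":[0,0,-0.032],"jaw":0.7},{"dp":[0.796,0.338,0.16],"rotation":[0,0,-0.032],"jaw":0.7},{"dp":[0.796,0.338,0.16],"rotation":[0,0,-0.032],"jaw":0.7}]' 
cat > snap.py <<'E'
# snap.py tag x y z : save both views, crop round the TCP, mark TCP and fingertip positions
import sys
from h import *
from bench import r,camera
tag=sys.argv[1];s=r.read_state();p=np.array(s["ee_pos"])
from scipy.spatial.transform import Rotation as R
y=R.from_quat(s["eef_rot"]).as_matrix()[:,1]
o=[]
for n in("top","side"):
    c=camera(n);np.savez(f"pics/{n}{tag}.npz",**c);im=c["image"][:,:,::-1].copy()
    u,v=proj(c,p-np.array([0,0,.03])).astype(int);x0=min(max(u-50,0),540);y0=min(max(v-50,0),300)
    a=cv2.resize(im[y0:y0+100,x0:x0+100],None,fx=4,fy=4,interpolation=2)
    for q in (p,p+y*s["width"]/2,p-y*s["width"]/2):
        m=((proj(c,q)-[x0,y0]+.5)*4).astype(int);cv2.circle(a,tuple(int(i) for i in m),3,(0,0,255),1)
    print(n,"crop origin",x0,y0);o.append(a)
cv2.imwrite(f"pics/snap{tag}.png",np.hstack(o))
E
python3 snap.py 1; python3 plan.py 658,58.5,32,0
```

```text
time: 2.48
ee_pos: [0.6581, 0.0515, 0.1498]
eef_rot: [0.711, 0.703, -0.001, 0.0]
ft_force: [-0.4, -0.6, 0.2]
width: 0.0612
grip_force: 0.0
top crop origin 252 77
side crop origin 337 102
now [658.1  50.6 150.7] c -0.7 z-axis [ 0.    -0.002 -1.   ] w 60.9 t 2.58 j7 -0.36
-> 658,58.5,32,0
   dp [0.054, -0.001, 0.791] rot [0.0, 0.0003, -0.0019] rows 1.9
```

View pics/snap1.png

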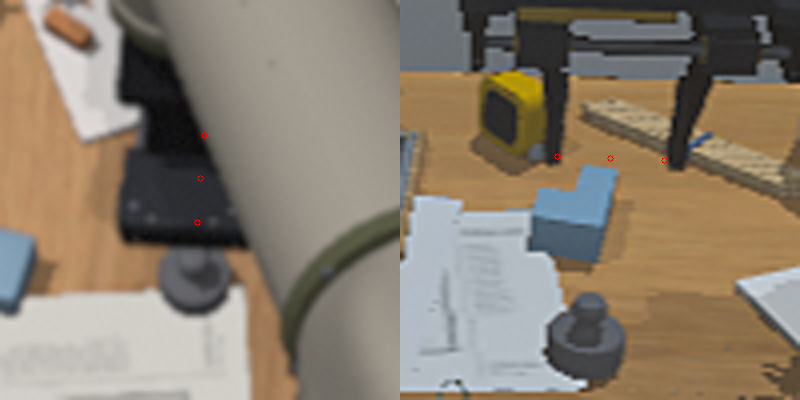

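The side view shows both fingertips about 1.5 px to the right of and below the marked prediction, with the weight below at right-crop (588,335). I compute the side camera's offset from the finger cloud.

```bash
cat > off.py <<'E'
from h import *
from bench import r
p=np.array(r.read_state()["ee_pos"])
c=load("side","1");P=cloud(c);D=P-p
m=(abs(D[...,0])<.075)&(abs(D[...,1])<.03)&(D[...,2]>-.01)&(D[...,2]<.03)&(c["image"].max(2)<70)
n,l,st,_=cv2.connectedComponentsWithStats(m.astype(np.uint8))
for i in range(1,n):
    if st[i,4]<8: continue
    q=D[l==i]*1000; print(st[i,4],"min",q.min(0).round(1),"max",q.max(0).round(1),"med",np.median(q,0).round(1))
c=load("top","1");P=cloud(c);D=P-p
b=(abs(D[...,0])<.12)&(abs(D[...,1])<.06)&(D[...,2]>.04)&(D[...,2]<.12)&(c["image"].max(2)<70)
q=D[b]*1000;print("top",len(q),q.min(0).round(1),q.max(0).round(1))
E
python3 off.py
```

```text
39 min [-38.  -14.    0.9] max [-30.3  -5.3  29.8] med [-33.8 -10.   16.5]
58 min [ 32.3 -13.8  -0.8] max [40.1  8.7 29.4] med [35.1 -9.7 15.1]
top 634 [-95.9 -32.3  68.5] [-35.2  37.3 119.7]
```

Both cameras agree with the arm to about 1 mm, so the averaged poses stand. Now I go down on the knob.

```bash
python3 -m pendant '[{"dp":[0.05,0,0.0],"rotation":[0,0,-0.002],"jaw":0.7},{"dp":[0.05,0,0.4],"rotation":[0,0,-0.002],"jaw":0.7},{"dp":[0.05,0,0.8],"rotation":[0,0,-0.002],"jaw":0.7},{"dp":[0.05,0,0.8],"rotation":[0,0,-0.002],"jaw":0.7},{"dp":[0.05,0,0.8],"rotation":[0,0,-0.002],"jaw":0.7}]' 30
python3 -m pendant '[{"dp":[0,0,0],"rotation":[0,0,0],"jaw":0},{"dp":[0,0,0],"rotation":[0,0,0],"jaw":0},{"dp":[0,0,0],"rotation":[0,0,0],"jaw":0},{"dp":[0,0,0],"rotation":[0,0,0],"jaw":0},{"dp":[0,0,0],"rotation":[0,0,0],"jaw":0},{"dp":[0,0,0],"rotation":[0,0,0],"jaw":0}]' 35
python3 plan.py 658,57,130,0 472,-12.7,110,-2.5 472,-12.7,38,-2.5
```

```text
time: 3.2
ee_pos: [0.6594, 0.0617, 0.0334]
eef_rot: [0.706, 0.709, 0.001, 0.001]
ft_force: [0.2, 0.2, 0.6]
width: 0.0607
grip_force: 0.0
time: 3.95
ee_pos: [0.6579, 0.0615, 0.0306]
eef_rot: [0.706, 0.709, -0.0, -0.0]
ft_force: [-2.1, -0.5, 1.2]
width: 0.0191
grip_force: 35.0
now [657.9  61.5  30.6] c 0.2 z-axis [-0. -0. -1.] w 19.1 t 3.95 j7 -0.41
-> 658,57,130,0
   dp [-0.03, 0.0, -0.663] rot [-0.0001, 0.0, 0.0007] rows 1.6
-> 472,-12.7,110,-2.5
   dp [-0.232, -0.62, 0.067] rot [0.0, 0.0, 0.0035] rows 1.6
   dp [-0.246, -0.615, 0.067] rot [0.0, 0.0, 0.0035] rows 1.6
-> 472,-12.7,38,-2.5
   dp [0.0, 0.0, 0.48] rot [0.0, 0.0, 0.0] rows 1.2
```

```bash
python3 -m pendant '[{"dp":[0,0,-0.3],"rotation":[0,0,0],"jaw":0},{"dp":[0,0,-0.65],"rotation":[0,0,0],"jaw":0},{"dp":[0,0,-0.65],"rotation":[0,0,0],"jaw":0}]'
python3 -m pendant '[{"dp":[-0.24,-0.62,0.067],"rotation":[0,0,0.0035],"jaw":0},{"dp":[-0.24,-0.62,0.067],"rotation":[0,0,0.0035],"jaw":0},{"dp":[-0.24,-0.62,0.067],"rotation":[0,0,0.0035],"jaw":0}]'
python3 -m pendant '[{"dp":[-0.23,-0.6,0.067],"rotation":[0,0,0.0035],"jaw":0},{"dp":[-0.23,-0.6,0.067],"rotation":[0,0,0.0035],"jaw":0},{"dp":[-0.23,-0.6,0.067],"rotation":[0,0,0.0035],"jaw":0},{"dp":[-0.23,-0.6,0.067],"rotation":[0,0,0.0035],"jaw":0}]'
python3 snap.py 2; python3 plan.py 472,-9.5,38,-2.5
python3 - <<'E'
from h import *
from bench import r
p=np.array(r.read_state()["ee_pos"])
for n in("top","side"):
    c=load(n,"2");P=cloud(c);D=P-p
    for lo,hi in((-.035,-.008),):
        m=(np.hypot(D[...,0],D[...,1])<.045)&(D[...,2]>lo)&(D[...,2]<hi)
        q=D[m]*1000;print(n,len(q),q.min(0).round(1),q.max(0).round(1))
E
```

```text
time: 4.32
ee_pos: [0.6603, 0.0623, 0.1322]
eef_rot: [0.706, 0.709, 0.003, 0.002]
ft_force: [1.1, 0.5, -4.2]
width: 0.0188
grip_force: 35.0
time: 4.7
ee_pos: [0.5618, 0.023, 0.1157]
eef_rot: [0.714, 0.7, -0.002, -0.001]
ft_force: [0.9, 0.4, -4.7]
width: 0.0192
grip_force: 35.0
time: 5.2
ee_pos: [0.4752, -0.0075, 0.1078]
eef_rot: [0.721, 0.693, 0.0, 0.0]
ft_force: [0.4, 0.4, -4.1]
width: 0.0188
grip_force: 35.0
top crop origin 272 151
side crop origin 258 128
now [475.5  -7.1 107.9] c -2.2 z-axis [ 0.     0.001 -1.   ] w 18.8 t 5.3 j7 -0.21
-> 472,-9.5,38,-2.5
   dp [-0.017, -0.023, 0.466] rot [0.0001, -0.0001, 0.0008] rows 1.1Traceback (most recent call last):
  File "<stdin>", line 8, in <module>
    return umr_minimum(a, axis, None, out, keepdims, initial, where)
ValueError: zero-size array to reduction operation minimum which has no identity
```

View pics/snap2.png

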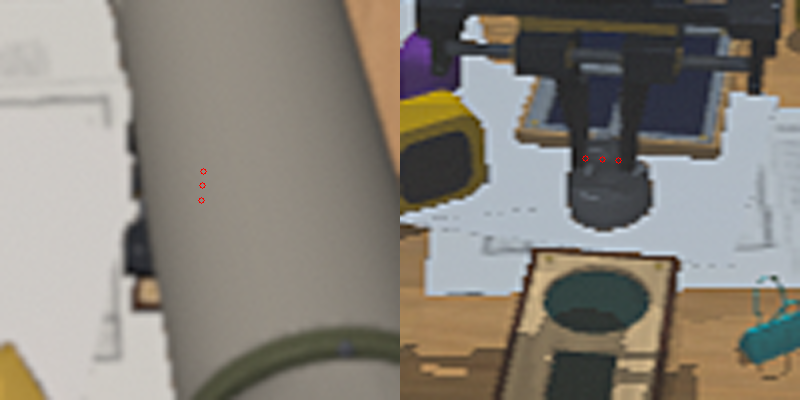

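The side view shows the weight held upright, its foot centred at right-crop (609,195), above the round cut-out at (597,300). I lower it in two steps.

```bash
python3 -m pendant '[{"dp":[-0.017,-0.023,0.2],"rotation":[0,0,0.001],"jaw":0},{"dp":[-0.017,-0.023,0.36],"rotation":[0,0,0.001],"jaw":0},{"dp":[-0.017,-0.023,0.36],"rotation":[0,0,0.001],"jaw":0},{"dp":[-0.017,-0.023,0.36],"rotation":[0,0,0.001],"jaw":0}]'
python3 snap.py 3;  python3 plan.py 472,-9.5,37.5,-2.5
python3 - <<'E'
from h import *
from bench import r
p=np.array(r.read_state()["ee_pos"])
c=load("side","3");P=cloud(c);D=P-p
m=(np.hypot(D[...,0],D[...,1])<.045)&(D[...,2]>-.029)&(D[...,2]<-.004)
q=D[m]*1000;print(len(q),q.min(0).round(1),q.max(0).round(1))
E
```

```text
time: 5.8
ee_pos: [0.472, -0.0097, 0.0548]
eef_rot: [0.723, 0.691, 0.001, 0.0]
ft_force: [0.3, 0.8, -4.3]
width: 0.0188
grip_force: 35.0
top crop origin 272 159
side crop origin 256 146
now [472.1 -10.   55. ] c -2.6 z-axis [ 0.002 -0.    -1.   ] w 18.5 t 5.9 j7 -0.27
-> 472,-9.5,37.5,-2.5
   dp [0.003, -0.001, 0.117] rot [0.0003, -0.0, -0.0003] rows 0.3
272 [-18.7 -28.9 -28.7] [29.6 13.6 -4.8]
```

View pics/snap3.png

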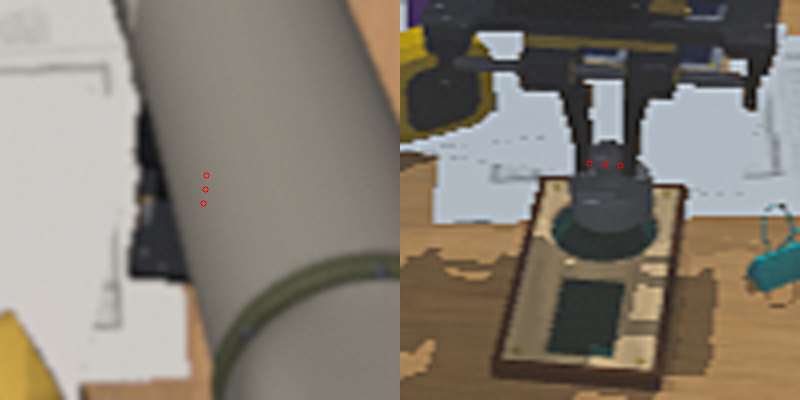

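The side view shows the weight just above the round cut-out, its centre at right-crop x 611 against the hole's 604, about 4 mm too far in +x. I correct by −3 mm, lower and release.

```bash
python3 -m pendant '[{"dp":[0.004,-0.021,0],"rotation":[0,0,0],"jaw":0},{"dp":[0.004,-0.021,0],"rotation":[0,0,0],"jaw":0},{"dp":[0.004,-0.021,0.08],"rotation":[0,0,0],"jaw":0},{"dp":[0.004,-0.021,0.117],"rotation":[0,0,0],"jaw":0},{"dp":[0.004,-0.021,0.117],"rotation":[0,0,0],"jaw":0}]'
python3 -m pendant '[{"dp":[0,0,0],"rotation":[0,0,0],"jaw":0.5},{"dp":[0,0,0],"rotation":[0,0,0],"jaw":0.5},{"dp":[0,0,0],"rotation":[0,0,0],"jaw":0.5},{"dp":[0,0,-0.4],"rotation":[0,0,0],"jaw":0.5},{"dp":[0,0,-0.8],"rotation":[0,0,0],"jaw":0.5},{"dp":[0,0,-0.8],"rotation":[0,0,0],"jaw":0.5}]'
python3 plan.py 520,-170,160,25 594.5,-331.2,100,52 594.5,-331.2,9,52
```

```text
time: 6.52
ee_pos: [0.4708, -0.0093, 0.0376]
eef_rot: [0.723, 0.691, 0.002, 0.002]
ft_force: [3.3, 0.3, 8.5]
width: 0.0191
grip_force: 35.0
time: 7.28
ee_pos: [0.4702, -0.0094, 0.1604]
eef_rot: [0.723, 0.691, 0.002, 0.003]
ft_force: [0.4, 0.5, -0.2]
width: 0.0437
grip_force: 0.0
now [470.2  -9.4 160.4] c -2.6 z-axis [ 0.007 -0.002 -1.   ] w 43.7 t 7.28 j7 -0.17
-> 520,-170,160,25
   dp [-0.527, 0.19, 0.003] rot [0.001, 0.0003, -0.0384] rows 1.3
   dp [-0.557, 0.059, 0.001] rot [0.0, 0.0, -0.0384] rows 1.3
-> 594.5,-331.2,100,52
   dp [-0.592, -0.002, 0.2] rot [0.0, 0.0, -0.0375] rows 1.5
   dp [-0.575, -0.14, 0.2] rot [0.0, 0.0, -0.0375] rows 1.5
-> 594.5,-331.2,9,52
   dp [0.0, 0.0, 0.607] rot [0.0, 0.0, 0.0] rows 1.5
```

```bash
python3 -m pendant '[{"dp":[-0.527,0.19,0],"rotation":[0,0,-0.0384],"jaw":0.6},{"dp":[-0.527,0.19,0],"rotation":[0,0,-0.0384],"jaw":0.6},{"dp":[-0.527,0.19,0],"rotation":[0,0,-0.0384],"jaw":0.6}]' 15 >/dev/null
python3 -m pendant '[{"dp":[-0.557,0.06,0],"rotation":[0,0,-0.0384],"jaw":0.6},{"dp":[-0.557,0.06,0],"rotation":[0,0,-0.0384],"jaw":0.6},{"dp":[-0.557,0.06,0],"rotation":[0,0,-0.0384],"jaw":0.6}]' >/dev/null
python3 -m pendant '[{"dp":[-0.592,0,0.2],"rotation":[0,0,-0.0375],"jaw":0.6},{"dp":[-0.592,0,0.2],"rotation":[0,0,-0.0375],"jaw":0.6},{"dp":[-0.592,0,0.2],"rotation":[0,0,-0.0375],"jaw":0.6}]' >/dev/null
python3 -m pendant '[{"dp":[-0.575,-0.14,0.2],"rotation":[0,0,-0.0375],"jaw":0.6},{"dp":[-0.575,-0.14,0.2],"rotation":[0,0,-0.0375],"jaw":0.6},{"dp":[-0.575,-0.14,0.2],"rotation":[0,0,-0.0375],"jaw":0.6},{"dp":[-0.575,-0.14,0.2],"rotation":[0,0,-0.0375],"jaw":0.6},{"dp":[-0.575,-0.14,0.2],"rotation":[0,0,-0.0375],"jaw":0.6}]' >/dev/null
python3 snap.py 4; python3 plan.py 594.5,-331.2,40,52
```

```text
top crop origin 398 115
side crop origin 312 246
now [ 593.  -329.8   97.2] c 52.1 z-axis [ 0.001 -0.    -1.   ] w 52.3 t 9.12 j7 1.14
-> 594.5,-331.2,40,52
   dp [-0.013, -0.002, 0.382] rot [0.0, 0.0001, 0.0002] rows 0.9
```

View pics/snap4.png

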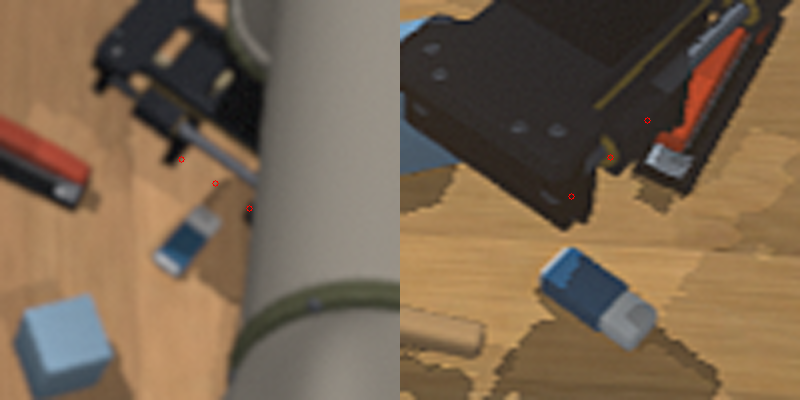

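```bash
python3 - <<'E'
from h import *
c=load("side","4");P=cloud(c)*1000
t=P[165:260,270:345].reshape(-1,3)
k=t[(t[:,2]>40)&(t[:,2]<56)];f=t[(t[:,2]>18)&(t[:,2]<34)]
for q in(k,f): print(len(q),q.min(0).round(1),q.max(0).round(1))
E
```

```text
74 [ 368.4 -237.5   40.5] [484.9  96.7  55.3]
284 [367.1 -38.4  18.1] [499.1 106.   33.9]
```

The top view shows the eraser at left-crop (188,240), between the two finger lines. I descend and grip, tips 8 mm above the table so they clear the tray surface later.

```bash
python3 -m pendant '[{"dp":[-0.013,-0.002,0.3],"rotation":[0,0,0],"jaw":0.6},{"dp":[-0.013,-0.002,0.59],"rotation":[0,0,0],"jaw":0.6},{"dp":[-0.013,-0.002,0.59],"rotation":[0,0,0],"jaw":0.6},{"dp":[-0.013,-0.002,0.59],"rotation":[0,0,0],"jaw":0.6}]'
python3 -m pendant '[{"dp":[0,0,0],"rotation":[0,0,0],"jaw":0},{"dp":[0,0,0],"rotation":[0,0,0],"jaw":0},{"dp":[0,0,0],"rotation":[0,0,0],"jaw":0},{"dp":[0,0,0],"rotation":[0,0,0],"jaw":0},{"dp":[0,0,0],"rotation":[0,0,0],"jaw":0}]' 15
python3 plan.py 594.5,-331.2,110,52 468.5,-91.7,110,-2.5 468.5,-91.7,16,-2.5
```

```text
time: 9.62
ee_pos: [0.5952, -0.3324, 0.01]
eef_rot: [0.325, 0.946, -0.0, 0.001]
ft_force: [0.3, -0.1, 0.4]
width: 0.0522
grip_force: 0.0
time: 10.25
ee_pos: [0.5941, -0.3325, 0.0082]
eef_rot: [0.325, 0.946, -0.0, 0.0]
ft_force: [-0.7, 0.2, 2.5]
width: 0.0208
grip_force: 15.0
now [ 594.1 -332.5    8.2] c 52.0 z-axis [ 0. -0. -1.] w 20.8 t 10.25 j7 1.11
-> 594.5,-331.2,110,52
   dp [0.003, 0.008, -0.679] rot [-0.0, 0.0, 0.0] rows 1.6
-> 468.5,-91.7,110,-2.5
   dp [0.822, 0.371, 0.0] rot [0.0, 0.0, 0.0757] rows 2.5
   dp [0.901, -0.047, 0.0] rot [0.0, 0.0, 0.0757] rows 2.5
-> 468.5,-91.7,16,-2.5
   dp [0.0, 0.0, 0.627] rot [0.0, 0.0, 0.0] rows 1.5
```

```bash
python3 -m pendant '[{"dp":[0,0.008,-0.35],"rotation":[0,0,0],"jaw":0},{"dp":[0,0.008,-0.7],"rotation":[0,0,0],"jaw":0},{"dp":[0,0.008,-0.7],"rotation":[0,0,0],"jaw":0}]'
python3 -m pendant '[{"dp":[0.822,0.371,0],"rotation":[0,0,0.0757],"jaw":0},{"dp":[0.822,0.371,0],"rotation":[0,0,0.0757],"jaw":0},{"dp":[0.822,0.371,0],"rotation":[0,0,0.0757],"jaw":0},{"dp":[0.822,0.371,0],"rotation":[0,0,0.0757],"jaw":0}]'
python3 -m pendant '[{"dp":[0.901,-0.047,0],"rotation":[0,0,0.0757],"jaw":0},{"dp":[0.901,-0.047,0],"rotation":[0,0,0.0757],"jaw":0},{"dp":[0.901,-0.047,0],"rotation":[0,0,0.0757],"jaw":0},{"dp":[0.901,-0.047,0],"rotation":[0,0,0.0757],"jaw":0},{"dp":[0.901,-0.047,0],"rotation":[0,0,0.0757],"jaw":0}]'
python3 plan.py 468,-91.7,35,-2.5
```

```text
time: 10.62
ee_pos: [0.5974, -0.3323, 0.118]
eef_rot: [0.325, 0.946, -0.001, 0.004]
ft_force: [0.8, -0.7, -0.7]
width: 0.0208
grip_force: 15.0
time: 11.12
ee_pos: [0.5314, -0.2111, 0.1126]
eef_rot: [0.538, 0.843, -0.0, -0.0]
ft_force: [0.0, -1.2, -0.1]
width: 0.0206
grip_force: 15.0
time: 11.75
ee_pos: [0.4694, -0.0933, 0.1128]
eef_rot: [0.722, 0.692, 0.0, 0.0]
ft_force: [-0.2, -0.1, -0.1]
width: 0.0205
grip_force: 15.0
now [469.4 -93.3 112.8] c -2.4 z-axis [ 0.  0. -1.] w 20.5 t 11.75 j7 -0.02
-> 468,-91.7,35,-2.5
   dp [0.01, -0.01, 0.519] rot [0.0, -0.0, 0.0003] rows 1.2
```

```bash
python3 -m pendant '[{"dp":[0.01,-0.01,0.3],"rotation":[0,0,0],"jaw":0},{"dp":[0.01,-0.01,0.56],"rotation":[0,0,0],"jaw":0},{"dp":[0.01,-0.01,0.56],"rotation":[0,0,0],"jaw":0},{"dp":[0.01,-0.01,0.56],"rotation":[0,0,0],"jaw":0}]'
python3 snap.py 5;python3 plan.py 468,-91.7,15,-2.5
```

```text
time: 12.25
ee_pos: [0.4684, -0.0909, 0.03]
eef_rot: [0.722, 0.692, 0.0, 0.0]
ft_force: [0.8, -0.1, -0.0]
width: 0.0203
grip_force: 15.0
top crop origin 303 165
side crop origin 252 177
now [468.8 -90.9  30.5] c -2.5 z-axis [ 0.003 -0.001 -1.   ] w 21.0 t 12.35 j7 -0.1
-> 468,-91.7,15,-2.5
   dp [-0.005, -0.005, 0.103] rot [0.0004, 0.0001, 0.0] rows 0.2
```

View pics/snap5.png

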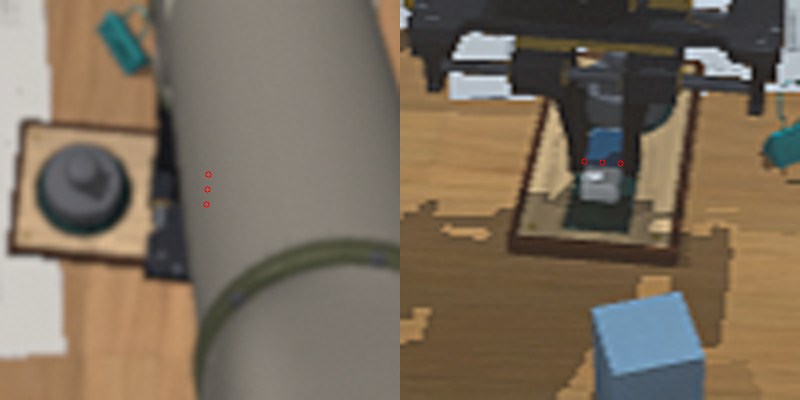

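The top view shows the weight seated in the round cut-out at left-crop (83,188). The side view shows the eraser centred over its cut-out, x 600 against 599. I lower and release it.

```bash
python3 -m pendant '[{"dp":[-0.005,-0.005,0.07],"rotation":[0,0,0],"jaw":0},{"dp":[-0.005,-0.005,0.104],"rotation":[0,0,0],"jaw":0},{"dp":[-0.005,-0.005,0.104],"rotation":[0,0,0],"jaw":0},{"dp":[-0.005,-0.005,0.104],"rotation":[0,0,0],"jaw":0}]'
python3 -m pendant '[{"dp":[0,0,0],"rotation":[0,0,0],"jaw":0.5},{"dp":[0,0,0],"rotation":[0,0,0],"jaw":0.5},{"dp":[0,0,0],"rotation":[0,0,0],"jaw":0.5},{"dp":[0,0,-0.4],"rotation":[0,0,0],"jaw":0.5},{"dp":[0,0,-0.9],"rotation":[0,0,0],"jaw":0.5},{"dp":[0,0,-0.9],"rotation":[0,0,0],"jaw":0.5}]'
python3 plan.py 655,-204.7,120,-26.8 655,-204.7,26,-26.8
```

```text
time: 12.85
ee_pos: [0.4666, -0.0911, 0.0132]
eef_rot: [0.722, 0.692, -0.0, -0.0]
ft_force: [0.6, -0.2, 0.2]
width: 0.0207
grip_force: 15.0
time: 13.6
ee_pos: [0.4688, -0.0913, 0.1524]
eef_rot: [0.722, 0.692, 0.001, 0.003]
ft_force: [0.5, 0.4, -1.2]
width: 0.0438
grip_force: 0.0
now [468.8 -91.3 152.4] c -2.5 z-axis [ 0.006 -0.002 -1.   ] w 43.8 t 13.6 j7 0.0
-> 655,-204.7,120,-26.8
   dp [-0.35, 0.636, 0.113] rot [0.001, 0.0002, 0.0338] rows 1.8
   dp [-0.209, 0.696, 0.108] rot [0.0, 0.0, 0.0338] rows 1.8
-> 655,-204.7,26,-26.8
   dp [0.0, 0.0, 0.627] rot [0.0, 0.0, 0.0] rows 1.5
```

```bash
python3 -m pendant '[{"dp":[-0.35,0.636,0.11],"rotation":[0,0,0.0338],"jaw":0.6},{"dp":[-0.35,0.636,0.11],"rotation":[0,0,0.0338],"jaw":0.6},{"dp":[-0.35,0.636,0.11],"rotation":[0,0,0.0338],"jaw":0.6}]' 35 >/dev/null
python3 -m pendant '[{"dp":[-0.209,0.696,0.11],"rotation":[0,0,0.0338],"jaw":0.6},{"dp":[-0.209,0.696,0.11],"rotation":[0,0,0.0338],"jaw":0.6},{"dp":[-0.209,0.696,0.11],"rotation":[0,0,0.0338],"jaw":0.6},{"dp":[-0.209,0.696,0.11],"rotation":[0,0,0.0338],"jaw":0.6},{"dp":[-0.209,0.696,0.11],"rotation":[0,0,0.0338],"jaw":0.6}]' >/dev/null
python3 snap.py 6; python3 plan.py 655,-204.7,26,-26.8
python3 - <<'E'
from h import *
for n in("top","side"):
    c=load(n,"6")
    u,v=proj(c,[.4685,-.0917,.02]).astype(int);a=c["image"][v-25:v+25,u-40:u+40,::-1]
    cv2.imwrite(f"pics/d_{n}.png",cv2.resize(a,None,fx=5,fy=5,interpolation=2))
a=cv2.imread("pics/snap6.png");b=np.hstack([cv2.imread("pics/d_top.png"),cv2.imread("pics/d_side.png")]);
cv2.imwrite("pics/six.png",np.vstack([cv2.resize(a,(600,300)),cv2.resize(b,(600,190))]))
E
```

```text
top crop origin 350 89
side crop origin 342 188
now [ 652.4 -204.   116.2] c -26.8 z-axis [ 0.001 -0.001 -1.   ] w 52.3 t 14.7 j7 -0.4
-> 655,-204.7,26,-26.8
   dp [0.003, 0.017, 0.601] rot [0.0001, 0.0, 0.0001] rows 1.4
```

View pics/six.png

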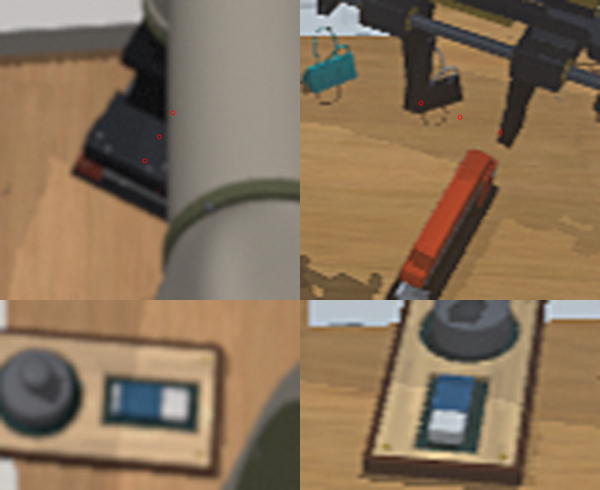

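Weight and eraser are both seated in their cut-outs (bottom panels). The top panel shows the gripper aligned across the stapler. I descend.

```bash
python3 -m pendant '[{"dp":[0.003,0.017,0.3],"rotation":[0,0,0],"jaw":0.6},{"dp":[0.003,0.017,0.6],"rotation":[0,0,0],"jaw":0.6},{"dp":[0.003,0.017,0.6],"rotation":[0,0,0],"jaw":0.6},{"dp":[0.003,0.017,0.6],"rotation":[0,0,0],"jaw":0.6}]'
python3 -m pendant '[{"dp":[0,0,0],"rotation":[0,0,0],"jaw":0},{"dp":[0,0,0],"rotation":[0,0,0],"jaw":0},{"dp":[0,0,0],"rotation":[0,0,0],"jaw":0},{"dp":[0,0,0],"rotation":[0,0,0],"jaw":0},{"dp":[0,0,0],"rotation":[0,0,0],"jaw":0}]' 35
python3 plan.py 655,-204.7,160,-26.8 580,20,160,-15 512.2,245.1,130,-3.9 512.2,245.1,33,-3.9
```

```text
time: 15.2
ee_pos: [0.6562, -0.2052, 0.0276]
eef_rot: [0.852, 0.524, 0.001, 0.001]
ft_force: [-0.8, -0.3, 0.8]
width: 0.0522
grip_force: 0.0
time: 15.82
ee_pos: [0.6551, -0.2051, 0.0253]
eef_rot: [0.852, 0.524, -0.0, -0.0]
ft_force: [-1.9, 0.4, 0.5]
width: 0.0149
grip_force: 35.0
now [ 655.1 -205.1   25.3] c -26.8 z-axis [-0.  0. -1.] w 14.9 t 15.82 j7 -0.43
-> 655,-204.7,160,-26.8
   dp [0.002, -0.002, -0.898] rot [-0.0, 0.0, -0.0001] rows 2.2
-> 580,20,160,-15
   dp [0.556, -0.561, 0.0] rot [0.0, 0.0, -0.0164] rows 1.9
   dp [0.611, -0.501, 0.0] rot [0.0, 0.0, -0.0164] rows 1.9
-> 512.2,245.1,130,-3.9
   dp [0.666, -0.412, 0.1] rot [0.0, 0.0, -0.0154] rows 1.9
   dp [0.703, -0.346, 0.1] rot [0.0, 0.0, -0.0154] rows 1.9
-> 512.2,245.1,33,-3.9
   dp [0.0, 0.0, 0.647] rot [0.0, 0.0, 0.0] rows 1.6
```

```bash
python3 -m pendant '[{"dp":[0,0,-0.4],"rotation":[0,0,0],"jaw":0},{"dp":[0,0,-0.8],"rotation":[0,0,0],"jaw":0},{"dp":[0,0,-0.9],"rotation":[0,0,0],"jaw":0}]'
python3 -m pendant '[{"dp":[0.556,-0.561,0],"rotation":[0,0,-0.0164],"jaw":0},{"dp":[0.556,-0.561,0],"rotation":[0,0,-0.0164],"jaw":0},{"dp":[0.556,-0.561,0],"rotation":[0,0,-0.0164],"jaw":0}]' >/dev/null
python3 -m pendant '[{"dp":[0.611,-0.501,0],"rotation":[0,0,-0.0164],"jaw":0},{"dp":[0.611,-0.501,0],"rotation":[0,0,-0.0164],"jaw":0},{"dp":[0.611,-0.501,0],"rotation":[0,0,-0.0164],"jaw":0}]' >/dev/null
python3 -m pendant '[{"dp":[0.666,-0.412,0.1],"rotation":[0,0,-0.0154],"jaw":0},{"dp":[0.666,-0.412,0.1],"rotation":[0,0,-0.0154],"jaw":0},{"dp":[0.666,-0.412,0.1],"rotation":[0,0,-0.0154],"jaw":0}]' >/dev/null
python3 -m pendant '[{"dp":[0.703,-0.346,0.1],"rotation":[0,0,-0.0154],"jaw":0},{"dp":[0.703,-0.346,0.1],"rotation":[0,0,-0.0154],"jaw":0},{"dp":[0.703,-0.346,0.1],"rotation":[0,0,-0.0154],"jaw":0},{"dp":[0.703,-0.346,0.1],"rotation":[0,0,-0.0154],"jaw":0}]'
python3 plan.py 512.2,245.1,50,-3.9
```

```text
time: 16.2
ee_pos: [0.6571, -0.2054, 0.1649]
eef_rot: [0.852, 0.524, 0.002, 0.002]
ft_force: [0.1, -0.6, -2.2]
width: 0.0152
grip_force: 35.0
time: 17.82
ee_pos: [0.5135, 0.2429, 0.1296]
eef_rot: [0.731, 0.682, -0.001, 0.0]
ft_force: [0.6, -1.4, -2.2]
width: 0.0151
grip_force: 35.0
now [513.5 242.9 129.6] c -4.0 z-axis [-0.001 -0.001 -1.   ] w 15.1 t 17.82 j7 -0.8
-> 512.2,245.1,50,-3.9
   dp [0.015, -0.009, 0.53] rot [-0.0001, 0.0002, -0.0003] rows 1.3
```

```bash
python3 -m pendant '[{"dp":[0.01,-0.009,0.3],"rotation":[0,0,0],"jaw":0},{"dp":[0.01,-0.009,0.52],"rotation":[0,0,0],"jaw":0},{"dp":[0.01,-0.009,0.52],"rotation":[0,0,0],"jaw":0},{"dp":[0.01,-0.009,0.52],"rotation":[0,0,0],"jaw":0}]'
python3 snap.py 7;python3 plan.py 512.2,245.1,32.3,-3.9
cat > ext.py <<'E'
# ext.py tag lo hi xr yr : side-view extent relative to TCP of points in the height band (mm, relative), within half ranges
import sys
from h import *
from bench import r
p=np.array(r.read_state()["ee_pos"]);a=[float(v)/1000 for v in sys.argv[2:]]
for n in("top","side"):
    P=cloud(load(n,sys.argv[1]));D=P-p
    m=(D[...,2]>a[0])&(D[...,2]<a[1])&(abs(D[...,0])<a[2])&(abs(D[...,1])<a[3]);q=D[m]*1000
    if len(q)>3: print(n,len(q),q.min(0).round(1),q.max(0).round(1),"rect",cv2.minAreaRect(q[:,:2].astype(np.float32)))
E
python3 ext.py 7 -22 -4 25 90
```

```text
time: 18.32
ee_pos: [0.5127, 0.2456, 0.0535]
eef_rot: [0.732, 0.682, 0.001, 0.0]
ft_force: [1.0, 1.6, -2.8]
width: 0.0149
grip_force: 35.0
top crop origin 175 141
side crop origin 278 93
now [512.7 246.2  54. ] c -4.0 z-axis [ 0.003  0.001 -1.   ] w 15.1 t 18.43 j7 -0.86
-> 512.2,245.1,32.3,-3.9
   dp [-0.008, -0.003, 0.145] rot [0.0004, -0.0001, -0.0002] rows 0.3
top 95 [-19.8 -58.9 -21.9] [-2.  67.2 -4.6] rect ((-7.553069114685059, 3.981555938720703), (126.973876953125, 14.074736595153809), 85.19075012207031)
side 125 [-15.2 -73.6 -21.9] [21.1 61.  -7.1] rect ((2.3423948287963867, -5.349090576171875), (135.03286743164062, 29.852985382080078), 86.03264617919922)
```

View pics/snap7.png

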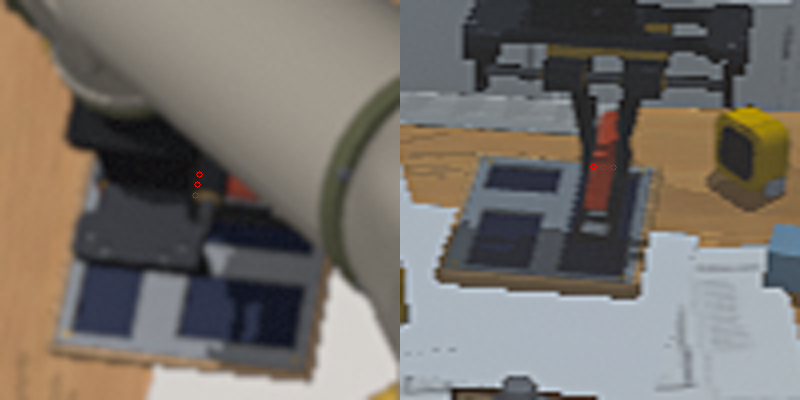

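The side view shows the stapler over the long cut-out: arm at right-crop x 595, cut-out from 570 to 640. The two views bracket the centre, so I lower and release.

```bash
python3 -m pendant '[{"dp":[-0.005,-0.01,0.1],"rotation":[0,0,0],"jaw":0},{"dp":[-0.005,-0.01,0.145],"rotation":[0,0,0],"jaw":0},{"dp":[-0.005,-0.01,0.145],"rotation":[0,0,0],"jaw":0},{"dp":[-0.005,-0.01,0.145],"rotation":[0,0,0],"jaw":0}]'
python3 plan.py 512.2,245.1,32.3,-3.9
```

```text
time: 18.92
ee_pos: [0.5096, 0.2457, 0.0303]
eef_rot: [0.731, 0.683, -0.0, -0.0]
ft_force: [-1.7, -0.1, 0.0]
width: 0.0151
grip_force: 35.0
now [509.6 245.7  30.3] c -3.9 z-axis [-0. -0. -1.] w 15.1 t 18.93 j7 -0.87
-> 512.2,245.1,32.3,-3.9
   dp [-0.003, 0.018, -0.013] rot [-0.0001, 0.0, -0.0] rows 0.1
```

```bash
python3 -m pendant '[{"dp":[0,0,0],"rotation":[0,0,0],"jaw":0.45},{"dp":[0,0,0],"rotation":[0,0,0],"jaw":0.45},{"dp":[0,0,0],"rotation":[0,0,0],"jaw":0.45},{"dp":[0,0,-0.4],"rotation":[0,0,0],"jaw":0.45},{"dp":[0,0,-0.8],"rotation":[0,0,0],"jaw":0.45},{"dp":[0,0,-0.8],"rotation":[0,0,0],"jaw":0.45}]'
python3 plan.py 622.3,332.2,130,36 622.3,332.2,14,36
```

```text
time: 19.68
ee_pos: [0.5121, 0.2473, 0.1555]
eef_rot: [0.731, 0.682, 0.004, 0.002]
ft_force: [0.1, 0.5, -0.1]
width: 0.039
grip_force: 0.0
now [512.1 247.3 155.5] c -3.9 z-axis [ 0.008  0.003 -1.   ] w 39.0 t 19.68 j7 -0.79
-> 622.3,332.2,130,36
   dp [0.614, 0.693, 0.177] rot [0.0013, -0.0001, -0.1109] rows 3.7
-> 622.3,332.2,14,36
   dp [0.0, 0.0, 0.773] rot [0.0, 0.0, 0.0] rows 1.9
```

```bash
python3 -m pendant '[{"dp":[0.614,0.693,0.1],"rotation":[0,0,-0.111],"jaw":0.75},{"dp":[0.614,0.693,0.1],"rotation":[0,0,-0.111],"jaw":0.75},{"dp":[0.614,0.693,0.1],"rotation":[0,0,-0.111],"jaw":0.75},{"dp":[0.614,0.693,0.17],"rotation":[0,0,-0.111],"jaw":0.75},{"dp":[0.614,0.693,0.17],"rotation":[0,0,-0.111],"jaw":0.75},{"dp":[0.614,0.693,0.17],"rotation":[0,0,-0.111],"jaw":0.75},{"dp":[0.614,0.693,0.17],"rotation":[0,0,-0.111],"jaw":0.75}]' 25
python3 snap.py 8; python3 plan.py 622.3,332.2,13,36
python3 - <<'E'
from h import *
c=load("side","8");u,v=proj(c,[.48,.247,.02]).astype(int);a=cv2.resize(c["image"][v-35:v+35,u-50:u+50,::-1],(400,280),interpolation=2)
cv2.imwrite("pics/eight.png",np.vstack([cv2.imread("pics/snap8.png"),np.hstack([a,a*0])])[:600])
E
```

```text
time: 20.55
ee_pos: [0.62, 0.3303, 0.1256]
eef_rot: [0.455, 0.891, 0.0, 0.0]
ft_force: [0.4, -0.7, -0.4]
width: 0.0653
grip_force: 0.0
top crop origin 142 90
side crop origin 316 58
now [620.  330.4 125.6] c 36.0 z-axis [ 0.001 -0.    -1.   ] w 65.3 t 20.65 j7 -0.22
-> 622.3,332.2,13,36
   dp [0.001, 0.019, 0.751] rot [0.0001, 0.0001, -0.0001] rows 1.8
```

View pics/eight.png

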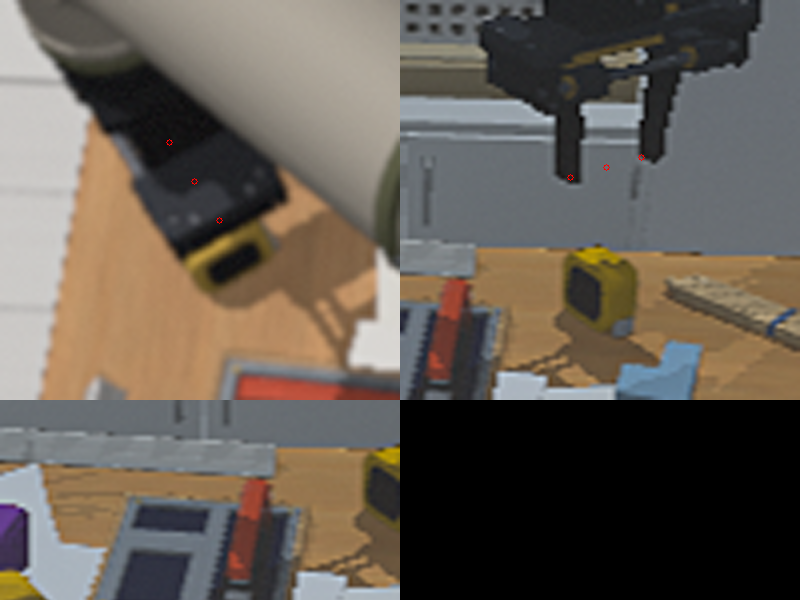

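The stapler sits in its cut-out (bottom-left panel). The gripper is aligned over the yellow tape at right-crop (600,290). I descend and grip.

```bash
python3 -m pendant '[{"dp":[0.001,0.017,0.3],"rotation":[0,0,0],"jaw":0.75},{"dp":[0.001,0.017,0.6],"rotation":[0,0,0],"jaw":0.75},{"dp":[0.001,0.017,0.75],"rotation":[0,0,0],"jaw":0.75},{"dp":[0.001,0.017,0.75],"rotation":[0,0,0],"jaw":0.75},{"dp":[0.001,0.017,0.75],"rotation":[0,0,0],"jaw":0.75}]'
python3 -m pendant '[{"dp":[0,0,0],"rotation":[0,0,0],"jaw":0},{"dp":[0,0,0],"rotation":[0,0,0],"jaw":0},{"dp":[0,0,0],"rotation":[0,0,0],"jaw":0},{"dp":[0,0,0],"rotation":[0,0,0],"jaw":0},{"dp":[0,0,0],"rotation":[0,0,0],"jaw":0}]' 25
python3 plan.py 622.3,332.2,130,36 445.1,215.6,130,-3.9
```

```text
time: 21.28
ee_pos: [0.6227, 0.3328, 0.0146]
eef_rot: [0.454, 0.891, 0.001, 0.001]
ft_force: [0.2, -0.5, 0.9]
width: 0.0654
grip_force: 0.0
time: 21.9
ee_pos: [0.6219, 0.332, 0.0126]
eef_rot: [0.454, 0.891, 0.0, 0.0]
ft_force: [-0.2, -0.2, 0.2]
width: 0.0277
grip_force: 25.0
now [621.9 332.   12.6] c 36.0 z-axis [ 0. -0. -1.] w 27.7 t 21.9 j7 -0.26
-> 622.3,332.2,130,36
   dp [-0.001, 0.003, -0.783] rot [0.0, 0.0, 0.0001] rows 1.9
-> 445.1,215.6,130,-3.9
   dp [0.033, -0.706, 0.0] rot [0.0, 0.0, 0.0554] rows 1.9
   dp [-0.21, -0.675, 0.0] rot [0.0, 0.0, 0.0554] rows 1.9
```

```bash
python3 -m pendant '[{"dp":[0,0,-0.4],"rotation":[0,0,0],"jaw":0},{"dp":[0,0,-0.78],"rotation":[0,0,0],"jaw":0},{"dp":[0,0,-0.78],"rotation":[0,0,0],"jaw":0}]'
python3 -m pendant '[{"dp":[0.033,-0.706,0],"rotation":[0,0,0.0554],"jaw":0},{"dp":[0.033,-0.706,0],"rotation":[0,0,0.0554],"jaw":0},{"dp":[0.033,-0.706,0],"rotation":[0,0,0.0554],"jaw":0},{"dp":[0.033,-0.706,0],"rotation":[0,0,0.0554],"jaw":0}]' >/dev/null
python3 -m pendant '[{"dp":[-0.21,-0.675,0],"rotation":[0,0,0.0554],"jaw":0},{"dp":[-0.21,-0.675,0],"rotation":[0,0,0.0554],"jaw":0},{"dp":[-0.21,-0.675,0],"rotation":[0,0,0.0554],"jaw":0},{"dp":[-0.21,-0.675,0],"rotation":[0,0,0.0554],"jaw":0}]'
python3 plan.py 445.1,215.6,40,-3.9
```

```text
time: 22.28
ee_pos: [0.6236, 0.3339, 0.1349]
eef_rot: [0.454, 0.891, 0.003, 0.002]
ft_force: [-0.1, 0.9, -2.5]
width: 0.0277
grip_force: 25.0
time: 23.28
ee_pos: [0.4459, 0.2162, 0.13]
eef_rot: [0.73, 0.684, 0.001, 0.0]
ft_force: [0.7, 0.4, -1.7]
width: 0.0281
grip_force: 25.0
now [445.9 216.2 130. ] c -3.7 z-axis [ 0.001  0.001 -1.   ] w 28.1 t 23.27 j7 -0.75
-> 445.1,215.6,40,-3.9
   dp [-0.005, -0.006, 0.6] rot [0.0002, -0.0002, 0.0004] rows 1.4
```

```bash
python3 -m pendant '[{"dp":[-0.005,-0.006,0.3],"rotation":[0,0,0],"jaw":0},{"dp":[-0.005,-0.006,0.6],"rotation":[0,0,0],"jaw":0},{"dp":[-0.005,-0.006,0.6],"rotation":[0,0,0],"jaw":0},{"dp":[-0.005,-0.006,0.6],"rotation":[0,0,0],"jaw":0}]'
python3 snap.py 9;python3 plan.py 445.1,215.6,19.3,-3.9; python3 ext.py 9 -10 30 22 50
```

```text
time: 23.78
ee_pos: [0.4449, 0.2162, 0.0409]
eef_rot: [0.73, 0.683, 0.001, -0.0]
ft_force: [0.5, -0.0, -0.7]
width: 0.028
grip_force: 25.0
top crop origin 185 167
side crop origin 253 101
now [445.2 215.8  41.4] c -3.8 z-axis [ 0.003  0.001 -1.   ] w 27.3 t 23.88 j7 -0.85
-> 445.1,215.6,19.3,-3.9
   dp [-0.001, -0.001, 0.147] rot [0.0004, -0.0002, 0.0002] rows 0.4
side 181 [-20.8 -35.2  -9.5] [21.2  1.3 30. ] rect ((1.8592147827148438, -19.232398986816406), (41.115753173828125, 34.002471923828125), 11.728760719299316)
```

View pics/snap9.png

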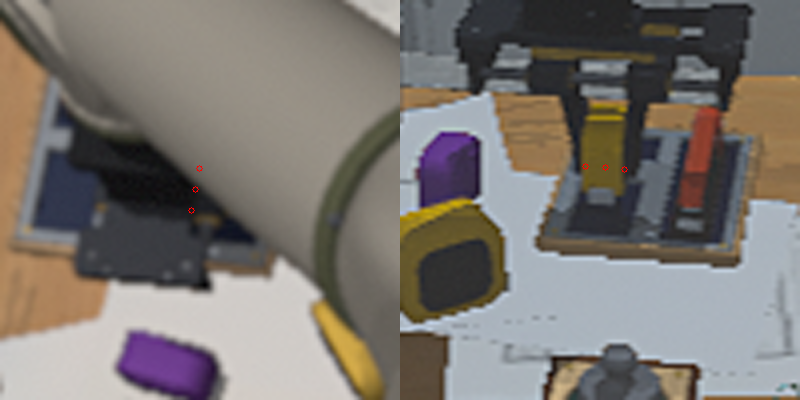

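The tape is over its cut-out (right-crop x 602, cut-out centre about 606). I lower and release with a small opening to keep clear of the stapler.

```bash
python3 -m pendant '[{"dp":[0.004,0.004,0.1],"rotation":[0,0,0],"jaw":0},{"dp":[0.004,0.004,0.147],"rotation":[0,0,0],"jaw":0},{"dp":[0.004,0.004,0.147],"rotation":[0,0,0],"jaw":0},{"dp":[0.004,0.004,0.147],"rotation":[0,0,0],"jaw":0}]'
python3 -m pendant '[{"dp":[0,0,0],"rotation":[0,0,0],"jaw":0.5},{"dp":[0,0,0],"rotation":[0,0,0],"jaw":0.5},{"dp":[0,0,0],"rotation":[0,0,0],"jaw":0.5},{"dp":[0,0,-0.4],"rotation":[0,0,0],"jaw":0.5},{"dp":[0,0,-0.8],"rotation":[0,0,0],"jaw":0.5},{"dp":[0,0,-0.9],"rotation":[0,0,0],"jaw":0.5}]'
python3 plan.py 550,90,160,12 659.5,-54.5,120,29 659.5,-54.5,9,29
```

```text
time: 24.38
ee_pos: [0.4443, 0.2152, 0.0172]
eef_rot: [0.73, 0.683, -0.0, -0.0]
ft_force: [-0.4, 0.6, -2.1]
width: 0.0281
grip_force: 25.0
time: 25.12
ee_pos: [0.446, 0.2163, 0.1562]
eef_rot: [0.73, 0.683, 0.002, 0.001]
ft_force: [0.4, -0.1, -0.4]
width: 0.0435
grip_force: 0.0
now [446.  216.3 156.2] c -3.8 z-axis [ 0.006  0.001 -1.   ] w 43.5 t 25.12 j7 -0.73
-> 550,90,160,12
   dp [-0.794, 0.748, -0.023] rot [0.0009, -0.0001, -0.044] rows 2.6
-> 659.5,-54.5,120,29
   dp [-0.547, 0.257, 0.133] rot [0.0, 0.0, -0.0236] rows 1.5
   dp [-0.579, 0.173, 0.133] rot [0.0, 0.0, -0.0236] rows 1.5
-> 659.5,-54.5,9,29
   dp [0.0, 0.0, 0.74] rot [0.0, 0.0, 0.0] rows 1.8
```

```bash
python3 -m pendant '[{"dp":[-0.794,0.748,-0.02],"rotation":[0,0,-0.044],"jaw":0.75},{"dp":[-0.794,0.748,-0.02],"rotation":[0,0,-0.044],"jaw":0.75},{"dp":[-0.794,0.748,-0.02],"rotation":[0,0,-0.044],"jaw":0.75},{"dp":[-0.794,0.748,-0.02],"rotation":[0,0,-0.044],"jaw":0.75}]' 20 >/dev/null
python3 -m pendant '[{"dp":[-0.547,0.257,0.13],"rotation":[0,0,-0.0236],"jaw":0.75},{"dp":[-0.547,0.257,0.13],"rotation":[0,0,-0.0236],"jaw":0.75},{"dp":[-0.547,0.257,0.13],"rotation":[0,0,-0.0236],"jaw":0.75}]' >/dev/null
python3 -m pendant '[{"dp":[-0.579,0.173,0.13],"rotation":[0,0,-0.0236],"jaw":0.75},{"dp":[-0.579,0.173,0.13],"rotation":[0,0,-0.0236],"jaw":0.75},{"dp":[-0.579,0.173,0.13],"rotation":[0,0,-0.0236],"jaw":0.75},{"dp":[-0.579,0.173,0.13],"rotation":[0,0,-0.0236],"jaw":0.75},{"dp":[-0.579,0.173,0.13],"rotation":[0,0,-0.0236],"jaw":0.75}]' >/dev/null
python3 snap.py 10; python3 plan.py 659.5,-54.5,9,29
python3 - <<'E'
from h import *
o=[]
for n in("top","side"):
    c=load(n,"10");u,v=proj(c,[.48,.247,.02]).astype(int);o.append(cv2.resize(c["image"][v-35:v+35,u-50:u+50,::-1],(400,280),interpolation=2))
cv2.imwrite("pics/ten.png",np.vstack([cv2.imread("pics/snap10.png")[:320],np.hstack(o)]))
E
```

```text
top crop origin 292 85
side crop origin 339 140
now [657.6 -54.4 117. ] c 29.1 z-axis [ 0.001 -0.    -1.   ] w 65.3 t 26.73 j7 0.27
-> 659.5,-54.5,9,29
   dp [-0.006, 0.01, 0.72] rot [0.0001, 0.0001, 0.0002] rows 1.7
```

View pics/ten.png

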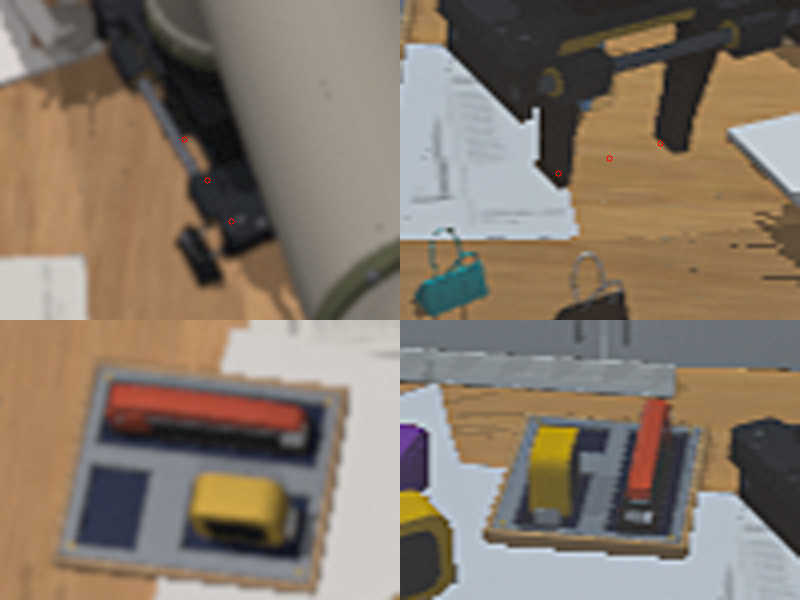

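Top-left panel: clip at left-crop (200,255). Bottom: stapler and tape in the tray. I check that both are level and fully down, and check the clip aim in pixels.

```bash
python3 - <<'E'
from h import *
def vw(n,t): c=load(n,t); return c,cloud(c)*1000,cv2.cvtColor(c["image"],cv2.COLOR_RGB2HSV)
y=np.array([.068,.9977])
for n in("top","side"):
    c,P,H=vw(n,"10")
    D=P[...,:2]-[445.1,215.6]
    for nm,ctr,lim in(("tape",(445.1,215.6),(25,45)),("stapler",(512.2,245.1),(22,75))):
        D=P[...,:2]-np.array(ctr);a=D@y;b=D@np.array([y[1],-y[0]])
        m=(abs(a)<lim[1])&(abs(b)<lim[0])&(P[...,2]>16)&(P[...,2]<70)
        q=P[m];z=q[:,2];top=z>np.percentile(z,60)
        f=np.polyfit(a[m][top],z[top],1)
        print(n,nm,m.sum(),"along",a[m].min().round(1),a[m].max().round(1),"across",b[m].min().round(1),b[m].max().round(1),"ztop p95",np.percentile(z,95).round(1),"slope",f[0].round(3))
    c,P,H=vw(n,"0")
    x0,y0,x1,y1=((330,138,352,160),(374,198,400,226))[n=="side"]
    m=(c["image"].max(2)<60).astype(np.uint8);w=np.zeros_like(m);w[y0:y1,x0:x1]=m[y0:y1,x0:x1]
    nn,l,st,ce=cv2.connectedComponentsWithStats(w);i=1+st[1:,4].argmax()
    v,u=np.where(l==i)
    print(n,"clip px",cv2.minAreaRect(np.stack([u,v],1).astype(np.float32)),"aim px",proj(c,[.6595,-.0545,.009]).round(1))
    R=np.array([ray(c,uv,.010) for uv in np.stack([u,v],1).astype(float)])*1000
    print("   on z10",cv2.minAreaRect(R[:,:2].astype(np.float32)))
E
```

```text
top tape 382 along -44.1 43.3 across -16.2 15.6 ztop p95 61.7 slope 0.018
top stapler 468 along -64.2 66.0 across -18.2 21.3 ztop p95 51.2 slope 0.013
top clip px ((341.3000183105469, 148.6000213623047), (13.86362075805664, 5.366563320159912), 63.43495178222656) aim px [342.1 148. ]
   on z10 ((657.3106689453125, -52.35908889770508), (41.44432830810547, 15.041630744934082), 26.228271484375)
side tape 246 along -35.0 22.5 across -11.7 17.7 ztop p95 58.9 slope 0.052
side stapler 169 along -66.9 59.7 across -10.3 12.2 ztop p95 49.6 slope 0.016
side clip px ((386.7000427246094, 219.1000213623047), (8.22192096710205, 17.708751678466797), 71.56504821777344) aim px [386.2 217.5]
   on z10 ((662.5971069335938, -59.60693359375), (49.150001525878906, 25.342668533325195), 28.931537628173828)
```

Both are seated (tape top about 58 mm, stapler about 50 mm) and the clip aim is within 1 px. I descend on the clip.

```bash
python3 -m pendant '[{"dp":[-0.01,0.008,0.3],"rotation":[0,0,0.002],"jaw":0.75},{"dp":[-0.01,0.008,0.6],"rotation":[0,0,0.002],"jaw":0.75},{"dp":[-0.01,0.008,0.72],"rotation":[0,0,0.002],"jaw":0.75},{"dp":[-0.01,0.008,0.72],"rotation":[0,0,0.002],"jaw":0.75},{"dp":[-0.01,0.008,0.72],"rotation":[0,0,0.002],"jaw":0.75}]'
python3 -m pendant '[{"dp":[0,0,0],"rotation":[0,0,0],"jaw":0},{"dp":[0,0,0],"rotation":[0,0,0],"jaw":0},{"dp":[0,0,0],"rotation":[0,0,0],"jaw":0},{"dp":[0,0,0],"rotation":[0,0,0],"jaw":0},{"dp":[0,0,0],"rotation":[0,0,0],"jaw":0}]' 20
python3 plan.py 659,-55,140,29 550,110,140,12 451,302.4,130,-3.9
```

```text
time: 27.35
ee_pos: [0.6608, -0.0561, 0.0106]
eef_rot: [0.513, 0.858, 0.001, 0.001]
ft_force: [0.2, -0.0, -0.0]
width: 0.0653
grip_force: 0.0
time: 27.98
ee_pos: [0.6597, -0.0564, 0.0088]
eef_rot: [0.513, 0.858, 0.0, 0.0]
ft_force: [-0.6, 0.4, 3.4]
width: 0.0402
grip_force: 20.0
now [659.7 -56.4   8.8] c 28.3 z-axis [ 0. -0. -1.] w 40.2 t 27.98 j7 0.21
-> 659,-55,140,29
   dp [0.01, 0.0, -0.875] rot [0.0, 0.0001, -0.0021] rows 2.1
-> 550,110,140,12
   dp [0.657, -0.051, 0.0] rot [0.0, 0.0, 0.0236] rows 1.6
   dp [0.642, -0.148, 0.0] rot [0.0, 0.0, 0.0236] rows 1.6
-> 451,302.4,130,-3.9
   dp [0.696, -0.189, 0.033] rot [0.0, 0.0, 0.0221] rows 1.7
   dp [0.663, -0.284, 0.033] rot [0.0, 0.0, 0.0221] rows 1.7
```

```bash
python3 -m pendant '[{"dp":[0,0,-0.4],"rotation":[0,0,0],"jaw":0},{"dp":[0,0,-0.8],"rotation":[0,0,0],"jaw":0},{"dp":[0,0,-0.88],"rotation":[0,0,0],"jaw":0},{"dp":[0,0,-0.88],"rotation":[0,0,0],"jaw":0}]'
python3 - <<'E'
from h import *
for n in("top","side"):
    P=cloud(load(n))*1000
    m=(P[...,0]>200)&(P[...,0]<620)&(P[...,1]>230)&(P[...,1]<480)&(P[...,2]>62)&(P[...,2]<300);q=P[m]
    print(n,len(q),np.percentile(q,[0,2,50,98,100],axis=0).round(0).tolist())
E
```

```text
time: 28.48
ee_pos: [0.6598, -0.0564, 0.1409]
eef_rot: [0.513, 0.858, 0.0, 0.001]
ft_force: [-1.0, -0.4, -0.3]
width: 0.0404
grip_force: 20.0
top 856 [[200.0, 273.0, 62.0], [209.0, 286.0, 63.0], [257.0, 334.0, 97.0], [301.0, 377.0, 168.0], [309.0, 388.0, 175.0]]
side 675 [[200.0, 270.0, 62.0], [209.0, 279.0, 64.0], [252.0, 309.0, 104.0], [304.0, 374.0, 165.0], [312.0, 380.0, 172.0]]
```

Pens reach only x = 312 mm, which clears the gripper (356 mm and beyond). I carry the clip across.

```bash
python3 -m pendant '[{"dp":[0.66,-0.051,0],"rotation":[0,0,0.0236],"jaw":0},{"dp":[0.66,-0.051,0],"rotation":[0,0,0.0236],"jaw":0},{"dp":[0.66,-0.051,0],"rotation":[0,0,0.0236],"jaw":0}]' >/dev/null
python3 -m pendant '[{"dp":[0.642,-0.148,0],"rotation":[0,0,0.0236],"jaw":0},{"dp":[0.642,-0.148,0],"rotation":[0,0,0.0236],"jaw":0},{"dp":[0.642,-0.148,0],"rotation":[0,0,0.0236],"jaw":0}]' >/dev/null
python3 -m pendant '[{"dp":[0.696,-0.189,0],"rotation":[0,0,0.0221],"jaw":0},{"dp":[0.696,-0.189,0],"rotation":[0,0,0.0221],"jaw":0},{"dp":[0.696,-0.189,0],"rotation":[0,0,0.0221],"jaw":0}]' >/dev/null
python3 -m pendant '[{"dp":[0.663,-0.284,0],"rotation":[0,0,0.0221],"jaw":0},{"dp":[0.663,-0.284,0],"rotation":[0,0,0.0221],"jaw":0},{"dp":[0.663,-0.284,0],"rotation":[0,0,0.0221],"jaw":0},{"dp":[0.663,-0.284,0],"rotation":[0,0,0.0221],"jaw":0},{"dp":[0.663,-0.284,0],"rotation":[0,0,0.0221],"jaw":0}]'
python3 plan.py 450,302.4,36,-3.9
```

```text
time: 30.22
ee_pos: [0.4574, 0.3019, 0.1399]
eef_rot: [0.736, 0.677, -0.0, 0.0]
ft_force: [0.7, 0.5, -0.9]
width: 0.0407
grip_force: 20.0
now [457.4 301.9 139.9] c -4.8 z-axis [-0.    -0.001 -1.   ] w 40.7 t 30.23 j7 -0.95
-> 450,302.4,36,-3.9
   dp [-0.0, -0.049, 0.693] rot [-0.0001, 0.0002, -0.0026] rows 1.7
```

```bash
python3 -m pendant '[{"dp":[0,-0.047,0.3],"rotation":[0,0,-0.0026],"jaw":0},{"dp":[0,-0.047,0.6],"rotation":[0,0,-0.0026],"jaw":0},{"dp":[0,-0.047,0.69],"rotation":[0,0,-0.0026],"jaw":0},{"dp":[0,-0.047,0.69],"rotation":[0,0,-0.0026],"jaw":0},{"dp":[0,-0.047,0.69],"rotation":[0,0,-0.0026],"jaw":0}]'
python3 snap.py 11;python3 plan.py 450.5,302.4,16,-3.9
```

```text
time: 30.85
ee_pos: [0.4502, 0.3051, 0.0387]
eef_rot: [0.73, 0.684, 0.001, 0.0]
ft_force: [0.0, 0.7, 0.3]
width: 0.0406
grip_force: 20.0
top crop origin 151 164
side crop origin 258 86
now [450.  305.1  38.5] c -3.7 z-axis [ 0.002  0.001 -1.   ] w 40.0 t 30.95 j7 -1.03
-> 450.5,302.4,16,-3.9
   dp [-0.018, 0.004, 0.15] rot [0.0004, -0.0002, 0.0005] rows 0.4
```

View pics/snap11.png

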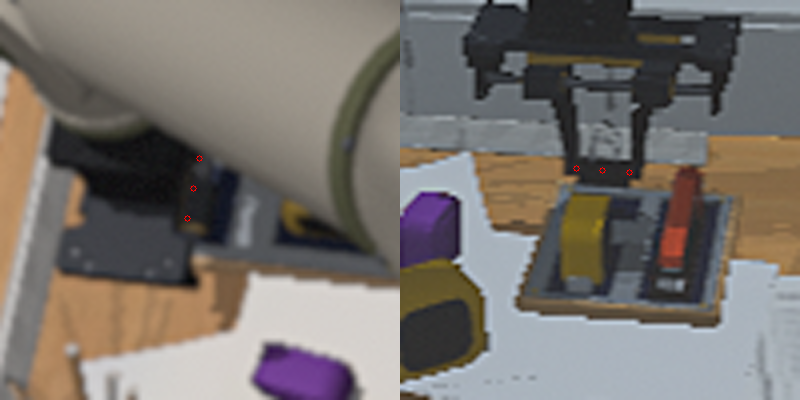

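The clip hangs upright at right-crop (602,180), its body tilt-free and over the clip cut-out behind the tape. I lower and release.

```bash
python3 -m pendant '[{"dp":[-0.018,0.004,0],"rotation":[0,0,0],"jaw":0},{"dp":[-0.018,0.004,0.1],"rotation":[0,0,0],"jaw":0},{"dp":[-0.018,0.004,0.15],"rotation":[0,0,0],"jaw":0},{"dp":[-0.018,0.004,0.15],"rotation":[0,0,0],"jaw":0},{"dp":[-0.018,0.004,0.15],"rotation":[0,0,0],"jaw":0}]'
python3 plan.py 450.5,302.4,16,-3.9
```

```text
time: 31.58
ee_pos: [0.4491, 0.3019, 0.0139]
eef_rot: [0.73, 0.684, -0.0, -0.0]
ft_force: [-0.5, -0.0, 0.5]
width: 0.0407
grip_force: 20.0
now [449.1 301.9  13.9] c -3.7 z-axis [-0.001 -0.    -1.   ] w 40.7 t 31.57 j7 -1.05
-> 450.5,302.4,16,-3.9
   dp [0.004, 0.009, -0.014] rot [-0.0001, 0.0, 0.0006] rows 0.0
```

```bash
python3 -m pendant '[{"dp":[0,0,0],"rotation":[0,0,0],"jaw":0.62},{"dp":[0,0,0],"rotation":[0,0,0],"jaw":0.62},{"dp":[0,0,0],"rotation":[0,0,0],"jaw":0.62},{"dp":[0,0,-0.3],"rotation":[0,0,0],"jaw":0.62},{"dp":[0,0,-0.7],"rotation":[0,0,0],"jaw":0.62},{"dp":[0,0,-1],"rotation":[0,0,0],"jaw":0.62},{"dp":[0,0,-1],"rotation":[0,0,0],"jaw":0.62}]'
python3 -m pendant '[{"dp":[-0.8,0.3,-0.2],"rotation":[0,0,0],"jaw":0.62},{"dp":[-0.8,0.3,-0.2],"rotation":[0,0,0],"jaw":0.62},{"dp":[-0.8,0.3,-0.2],"rotation":[0,0,0],"jaw":0.62}]' >/dev/null
python3 -m pendant '[{"dp":[-1,0,-0.2],"rotation":[0,0,0],"jaw":0.62},{"dp":[-1,0,-0.2],"rotation":[0,0,0],"jaw":0.62},{"dp":[-1,0,-0.2],"rotation":[0,0,0],"jaw":0.62}]' >/dev/null
python3 -m pendant '[{"dp":[-1,0,0],"rotation":[0,0,0],"jaw":0.62},{"dp":[-1,0,0],"rotation":[0,0,0],"jaw":0.62},{"dp":[-1,0,0],"rotation":[0,0,0],"jaw":0.62},{"dp":[-1,0,0],"rotation":[0,0,0],"jaw":0.62}]'
python3 snap.py 12
python3 m2.py 12 block ell
python3 - <<'E'
from h import *
o=[]
for n in("top","side"):
    c=load(n,"12");u,v=proj(c,[.48,.247,.02]).astype(int);o.append(cv2.resize(c["image"][v-35:v+35,u-50:u+50,::-1],(400,280),interpolation=2))
cv2.imwrite("pics/twelve.png",np.vstack([np.hstack(o),np.hstack([cv2.resize(load(n,"12")["image"][:,:,::-1],(400,250)) for n in("top","side")])]))
y=np.array([.068,.9977])
for n in("top","side"):
    P=cloud(load(n,"12"))*1000;D=P[...,:2]-[451,302.4];m=(np.abs(D@y)<25)&(np.abs(D@np.array([y[1],-y[0]]))<33)&(P[...,2]>14)&(P[...,2]<70);q=P[m]
    print(n,len(q),"z pct",np.percentile(q[:,2],[50,75,98]).round(1),"a",(D[m]@y).min().round(1),(D[m]@y).max().round(1),"b",(D[m]@np.array([y[1],-y[0]])).min().round(1),(D[m]@np.array([y[1],-y[0]])).max().round(1))
E
```

```text
time: 32.45
ee_pos: [0.4509, 0.3032, 0.1681]
eef_rot: [0.73, 0.684, 0.003, 0.001]
ft_force: [0.3, -0.0, -1.1]
width: 0.0539
grip_force: 0.0
time: 33.7
ee_pos: [0.4666, -0.1214, 0.2234]
eef_rot: [0.731, 0.683, -0.0, -0.001]
ft_force: [0.1, 0.2, 0.0]
width: 0.0541
grip_force: 0.0
top crop origin 322 139
side crop origin 248 113
block top 95 c 507.1 -251.5 LxW 44.2 20.6 long-axis 14.1 med z 58.5 mean [ 502.3 -255.    58.3]
block side 485 c 504.7 -242.8 LxW 46.7 44.1 long-axis -71.9 med z 58.2 mean [ 505.4 -246.3   57.6]
ell top 414 c 660.0 213.5 LxW 80.1 53.5 long-axis 77.9 med z 30.3 mean [661.2 207.1  30.3]
ell side 251 c 661.9 209.7 LxW 84.7 49.3 long-axis 77.2 med z 29.7 mean [662.6 198.2  29.2]
top 138 z pct [18.9 24.3 47.2] a -24.9 24.8 b -31.7 32.5
side 45 z pct [23.9 37.4 48.2] a -15.8 14.3 b -16.1 14.7
```

View pics/twelve.png

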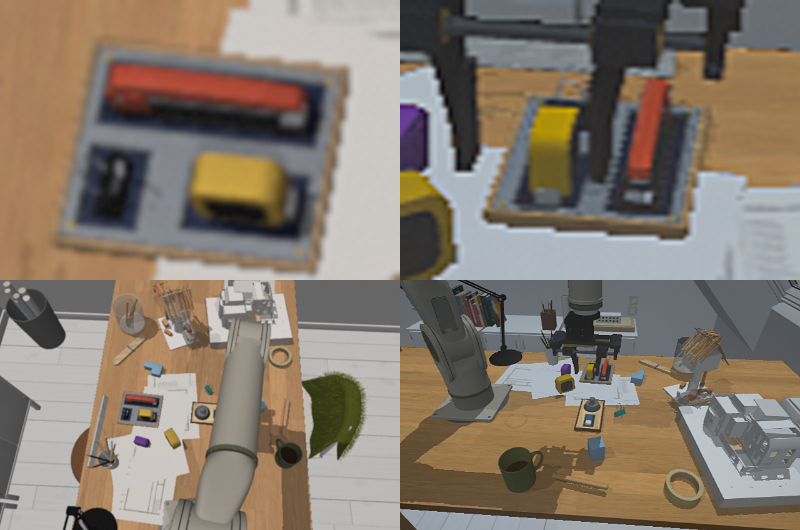

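The final picture shows all five items seated: the clip at crop (112,180), wires up to about 48 mm. The foam blocks have not moved and the gripper is clear. I hand in the job.

```bash
python3 -c "
from bench import r
print(r.close_job())"
```

```text
the job is handed in; nothing more can be done
None
```

Both kits are made up in the order you listed and the job is handed in at about 34 s: all five things look fully down and upright in their cut-outs in the last pictures, and the foam blocks were not moved.

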